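# Unload slide mailers from the latched intake tray and stack them under the magnifier

### The job

First swing the magnifier arm to the right, past the stacking cradle, so that tray and cradle are clear, then squeeze the latch's two red side buttons together so that the blue gate falls open. Slide each green slide mailer forward in its lane until it overhangs the tray's front edge, grip it there and lay it flat in the stacking cradle, all of them in one stack lying lengthwise in the cradle. Finally swing the magnifier back until its lens is centred over the stack, let go, and leave the other things on the bench where they are.

Things in the scene. Friction and masses are not known exactly. Their poses are not given: they have to be found in the camera images.
- intake_tray: grey tray fixed to the bench, 135 mm (its x) by 237 mm (its y), turned up to 7 degrees; origin on the bench under its centre. Four lanes run along its x, centred at its y = -87, -29, +29, +87 mm, 53 mm wide between white rails 5 mm wide. Lane floors are 40 mm and rail tops 47 mm above the bench, so a mailer in a lane cannot be gripped at its sides. Lanes have no wall at the back.
- tray_front (a point): middle of the tray's front edge (towards the robot), at lane floor height, 40 mm above the bench, 67.5 mm in front of the tray's origin; axes those of the tray. With the gate down nothing in front of it stands above 15 mm from the bench, save two small steel hooks of the latch, 66 to 74 mm up, 14 mm in front, at the tray's y = 147 to 185 mm.
- gate (a joint): blue flap along the front of the tray, hinged near the bench; 0 = upright, latched, 50 mm high, shutting all lanes; about 1.5 rad = fallen forward on the bench, reaching 50 mm (by the latch 75 mm) towards the robot. A spring throws it open and keeps it open as soon as both latch buttons are pressed in together by more than 4 mm.
- latch_grip (a point): point midway between the latch's two red buttons, 70 mm above the bench, in the grey latch block at the left front of the tray; axes those of the tray. Block: 44 mm (x) by 36 mm (y), top 83 mm above the bench. Buttons on its +y and -y sides, each 20 mm long (x), 16 mm high, outer faces 54 mm apart at rest, each sprung (about 5.5 N fully in), travel 8 mm.
- button_left (a joint): travel of the button on the +y side, m: 0 = out, 0.008 = fully in; springs back out
- button_right (a joint): travel of the button on the -y side, m: 0 = out, 0.008 = fully in; springs back out
- magnifier_handle (a point): middle of the upright handle on the magnifier arm, a black round post 14 mm in diameter standing 48 mm above the arm, this point 222 mm above the bench, 22 mm below its top. Its x axis runs along the arm to the arm's pivot, the fixed magnifier post 205 mm away (18 mm thick, round foot 110 mm across). The swing is stiff (4.5 N at the handle) and stays where it is left.
- lens (a point): centre of the round magnifier lens (94 mm across its rim, 12 mm thick), 190 mm above the bench, at the end of the arm, 280 mm from the pivot; it starts over the right end of the tray. The arm (12 mm thick, its middle 190 mm up) turns level about the pivot, from 1.3 rad left (+y) to 0.95 rad right (-y) of pointing straight at the robot's side (-x).
- stack_cradle: metal stacking cradle, fixed, turned up to 15 degrees; origin on the bench under its centre, x lengthwise to the back. Back wall at x = +49 mm; side cheeks at y = +29 and -29 mm (inner faces, x = +12 to +49 mm only), all 62 mm high; front stop 16 mm wide at x = -49 mm, 58 mm high: 4 mm play all round. From x = -45 to +12 mm the sides are open for fingers down to the base, 5 mm up.
- cradle_seat (a point): centre of the cradle's black seat on which the mailers are stacked, 24 mm above the bench; the seat is 86 mm (x) by 44 mm (y), narrower than a mailer
- mailer_1_center (a point): centre of a green slide mailer, a flat rigid case 90 mm (its x) by 50 mm (its y) by 6 mm (its z), about 30 g, either face up will do; it starts flat in tray lane 1 from the right, long side along the lane, its front end 6 to 17 mm behind the tray's front edge. 2 to 4 mailers are present; an absent one has no pose. It tips off the tray if it overhangs by 45 mm.
- mailer_2_center (a point): centre of a green slide mailer, a flat rigid case 90 mm (its x) by 50 mm (its y) by 6 mm (its z), about 30 g, either face up will do; it starts flat in tray lane 2 from the right, long side along the lane, its front end 6 to 17 mm behind the tray's front edge. 2 to 4 mailers are present; an absent one has no pose. It tips off the tray if it overhangs by 45 mm.
- mailer_3_center (a point): centre of a green slide mailer, a flat rigid case 90 mm (its x) by 50 mm (its y) by 6 mm (its z), about 30 g, either face up will do; it starts flat in tray lane 3 from the right, long side along the lane, its front end 6 to 17 mm behind the tray's front edge. 2 to 4 mailers are present; an absent one has no pose. It tips off the tray if it overhangs by 45 mm.
- mailer_4_center (a point): centre of a green slide mailer, a flat rigid case 90 mm (its x) by 50 mm (its y) by 6 mm (its z), about 30 g, either face up will do; it starts flat in tray lane 4 from the right, long side along the lane, its front end 6 to 17 mm behind the tray's front edge. 2 to 4 mailers are present; an absent one has no pose. It tips off the tray if it overhangs by 45 mm.
Not all that is in view belongs to the job. What is shaped like the part that bears mailer_1_center but purple or yellow is not meant.

How it is judged:
By the outcome, as a careful person would: the job done as asked, in the order asked, and still so for the second after the job is handed in, with the robot touching nothing.
Of mailer_1, mailer_2, mailer_3, mailer_4 only 2 to 4 are there at a start; the rules pass over those that are not, and their reading is None.
At some moment in a run one of mailer_1, mailer_2, mailer_3, mailer_4 may be knocked a few centimetres aside while the robot is not near it.
Once in a run the grip may slacken for a moment while it holds something.
It also fails if it takes over 210 s, if anything falls off the work surface, if the arm or the gripper's body presses on something with over 40 N, if the wrist force passes 120 N, or if a joint passes its speed limit or range.

### The arm

A 6-joint arm with a two-finger parallel gripper is mounted at the origin on the work surface; the furniture and walls round the work are solid. World frame = base frame: x ahead of the robot, y to its left, z up, the work surface at z = 0. Lengths are in mm, angles in degrees, forces in N, time in s.
With the tool pointing down it reaches from about 350 to 850 mm from the base axis. Payload 8.1 kg.
Tool frame: the origin (TCP) lies at the very end of the fingers, on their centre line; the grasp point (between the pads) lies 19 mm behind it (r.grip_depth is the distance from the TCP to the grasp point, in mm); y points along the fingers, z is the direction in which the jaws open and shut, and the axes are right-handed (so a half turn about y gives the same grasp; the last joint's range is limited). The gripper opens to 85 mm and grips with 20 to 120 N. Pads are 22 mm wide; open, the fingers measure 114 mm over their backs; the gripper's body (76 mm by 85 mm) begins 54 mm behind the grasp point. The pads swing forward as they close: fully open they stand 13 mm farther back than shut.
Start: joints at [-75.653, 7.471, 85.268, -0, 87.261, -4.893], TCP at [197.735, -566.486, 231.292] pointing down, gripper open.
Joint ranges: [-169.43, 169.43], [-51.17, 129.36], [1.28, 143.12], [-76.62, 256.62], [0, 156.53], [-152.29, 152.29]. Speed limits (degrees/s): [136.94, 136.94, 159.86, 180, 180, 180].

### API

Orientations are given as [roll, pitch, yaw] about the fixed x, y, z axes, in that order (R = Rz(yaw) Ry(pitch) Rx(roll)).
In Python, from bench import readout, eyes, r gives the robot as it stands. The module is installed in compiled form; this text tells all that it offers.
- The arm moves only by the tool move_arm, never from a script. Its argument "motion" is text: rows parted by semicolons, each of 6 numbers parted by spaces: the shift along the world's x, y, z in cm, then the turn, a rotation vector about the world's x, y, z in degrees. A call has 1 to 10 rows; each row is the pose to reach, as a shift and turn from the pose commanded when the call began; what a row does not reach only later rows make up. A row lasts 1/12 s, in which the tool goes at most 41.7 mm and 7.16 degrees, less where a joint would pass 70% of its speed; a pose out of reach is approached as far as the arm can. A call with a gripper value outside its range is refused whole. "fingers" is the finger opening in cm, from 0 to 8.54, set as the call begins (left out, the last holds). The fingers move at their own pace and stop on an object; "squeeze" is the grip in N (left out, the last holds). Time passes only in rows, so rows that repeat a pose let the fingers close. It gives the time, the measured TCP pose, the force and the opening at its end, in the units of the state.
- readout.sense(): the state, without advancing time (a new reading comes with each control period).
- eyes.snapshot(name): name is "scene" or "top" or "wrist"; returns a dict with "image" (420x560x3 uint8, blue, green, red), "fx", "fy", "cx", "cy" (pixels), "world_to_cam" (4x4, takes a point from world to camera coordinates). Camera axes: x right, y down, z forward; pixel columns grow to the right and rows downward; lengths in mm; the calibration is good to about 2 mm. A picture is of the moment at which its call begins. There is no depth.
- r.hand_in(): hands the job in, once; it reports no verdict.
The state is a dict: "time": time; "joint_pos": joint angles; "qd": joint speeds; "joint_efforts": joint torques, N m; "tool_pos": TCP position; "tcp_rot": TCP orientation; "ft_force": force on the tool from outside, world axes, zero at the start; "wrist_torque": the same for the moment, N m; "finger_gap": finger opening in mm.
Only numpy, scipy, OpenCV 4.12 (cv2) and the standard library are available. Lean on these libraries where they do the work, as an engineer would, in place of code of your own. Each camera call takes 0.05 s, during which the arm holds its last target. There are 200 camera calls.

## Working session

There is one attempt and no reset: what is moved stays moved. The work goes in short steps, Python scripts to look and compute and a tool call to move; the robot and the scene stay as the last step left them, time stands still between calls to the robot, and variables do not carry over. Pictures are saved under pics/ and viewed, about 12 in all and at most 16, crops included, and the job is handed in when it is done.

Besides the shell and the picture viewer there is one more tool, called after "Call:" by a JSON object that holds its "name" and its "arguments". move_arm: Moves the arm, as the interface text tells. Its arguments: {"type":"object","properties":{"motion":{"type":"string"},"fingers":{"type":"number"},"squeeze":{"type":"number"}},"required":["motion"]}

```bash
mkdir -p pics
python3 - <<'E'
from bench import readout, eyes, r
import cv2,numpy as np,pickle
s=readout.sense(); print(s)
d={}
for n in("scene","top"):
    p=eyes.snapshot(n); d[n]=p; cv2.imwrite(f"pics/{n}0.png",p["image"]); print(n,p["fx"],p["fy"],p["cx"],p["cy"]); print(np.round(p["world_to_cam"],4).tolist())
pickle.dump(d,open("d0.pkl","wb"))
E
```

```text
{'time': 0.0, 'joint_pos': array([-7.56557486e+01,  7.51513565e+00,  8.53274867e+01, -8.74857602e-04,
        8.72604590e+01, -4.89113847e+00]), 'qd': array([-0.06925906,  0.02617511,  0.02553189,  0.01988552,  0.10070987,
       -0.07765769]), 'joint_efforts': array([-3.13838886e-03, -5.69405222e+01, -5.00558531e+01, -2.12894529e-04,
        1.44977204e-02, -4.45784337e-05]), 'tool_pos': array([ 197.57338873, -565.97797382,  230.26130815]), 'tcp_rot': array([-9.01027805e+01,  7.91840704e-03, -1.60764575e+02]), 'ft_force': array([-0.31495875,  0.87457743, -0.33225568]), 'wrist_torque': array([0.04424716, 0.00442638, 0.03524194]), 'finger_gap': 85.27452403976628}
scene 385.691887344056 385.691887344056 277.01753971896375 212.65759919543677
[[-0.8393, -0.5434, 0.0153, 537.8735], [-0.403, 0.6031, -0.6884, 348.023], [0.3649, -0.584, -0.7252, 738.9147], [0.0, 0.0, 0.0, 1.0]]
top 456.80617221302083 456.80617221302083 274.9220653664904 209.11653600917933
[[-0.0081, -0.9999, 0.0114, -4.8025], [-0.9881, 0.0063, -0.1539, 640.8318], [0.1538, -0.0125, -0.988, 1034.4677], [0.0, 0.0, 0.0, 1.0]]
```

View pics/scene0.png

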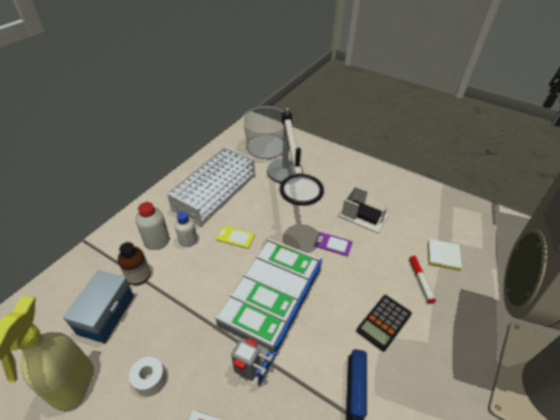

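View pics/top0.png

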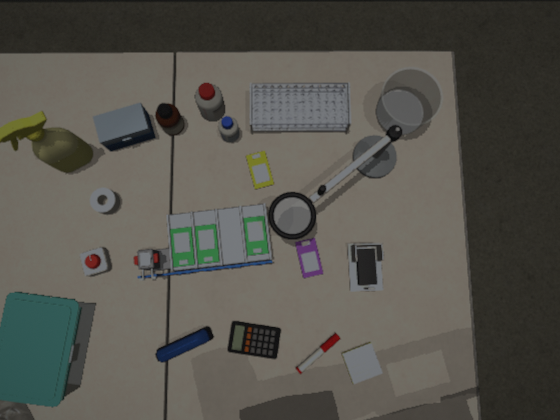

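The scene and top views show the tray at top px (220,240) with green mailers in lanes 1, 3 and 4 (px 256,238; 207,243; 183,246). The latch is at (150,260), the magnifier lens at (292,216) with its handle at (322,189), and the cradle at (366,267). The purple and yellow mailers are decoys.

```bash
cat > h.py <<'E'
import cv2,numpy as np
from bench import readout, eyes, r
def ray(p,uv,z):
    """pixel -> world point at height z"""
    W=p["world_to_cam"];R=W[:3,:3];c=-R.T@W[:3,3]
    d=R.T@np.array([(uv[0]-p["cx"])/p["fx"],(uv[1]-p["cy"])/p["fy"],1.]);return c+d*(z-c[2])/d[2]
def proj(p,X):
    c=p["world_to_cam"]@np.r_[X,1.];return np.array([p["fx"]*c[0]/c[2]+p["cx"],p["fy"]*c[1]/c[2]+p["cy"]])
def two(pa,ua,pb,ub):
    A=[];b=[]
    for p,u in((pa,ua),(pb,ub)):
        W=p["world_to_cam"];x=(u[0]-p["cx"])/p["fx"];y=(u[1]-p["cy"])/p["fy"]
        for k,v in((0,x),(1,y)):
            A.append(W[k,:3]-v*W[2,:3]);b.append(v*W[2,3]-W[k,3])
    return np.linalg.lstsq(np.array(A),np.array(b),rcond=None)[0]
def shot(n,f=None):
    p=eyes.snapshot(n)
    if f:cv2.imwrite(f"pics/{f}.png",p["image"])
    return p
def blobs(img,lo,hi,amin=30):
    m=cv2.inRange(cv2.cvtColor(img,cv2.COLOR_BGR2HSV),lo,hi)
    cs,_=cv2.findContours(m,cv2.RETR_EXTERNAL,cv2.CHAIN_APPROX_NONE)
    return sorted([c for c in cs if cv2.contourArea(c)>=amin],key=lambda c:c.reshape(-1,2)[:,0].mean())
E
python3 - <<'E'
from h import *
import pickle
d=pickle.load(open("d0.pkl","rb"));p=d["top"];im=p["image"]
for c in blobs(im,(45,100,60),(75,255,255),60):
    q=cv2.minAreaRect(c); print("green",np.round(q[0],1),np.round(q[1],1),q[2],np.round(ray(p,q[0],46),1))
for nm,uv,z in [("lens",(292,216),190),("handle top",(322,189),244),("latch",(149,259),83),("foot",(374,157),0)]:
    print(nm,ray(p,uv,z).round(1))
a=cv2.resize(im[190:290,125:325],None,fx=4,fy=4,interpolation=cv2.INTER_CUBIC)[:,:800]
b=cv2.resize(im[110:310,300:430],None,fx=4,fy=4,interpolation=cv2.INTER_CUBIC)
cv2.imwrite("pics/cropA.png",a);cv2.imwrite("pics/cropB.png",b[:,:][200:])
E
```

```text
green [181.9 246.5] [37.7 21.6] 84.2894058227539 [554.1 209.5  46. ]
green [206.5 243.5] [37.6 21.3] 84.5596694946289 [560.6 151.9  46. ]
green [255.5 235.1] [37.2 21.3] 83.9909896850586 [579.5  36.9  46. ]
lens [604.4 -42.7 190. ]
handle top [649.8 -99.5 244. ]
latch [523.6 275.7  83. ]
foot [ 780.6 -262.3   -0. ]
```

View pics/cropA.png

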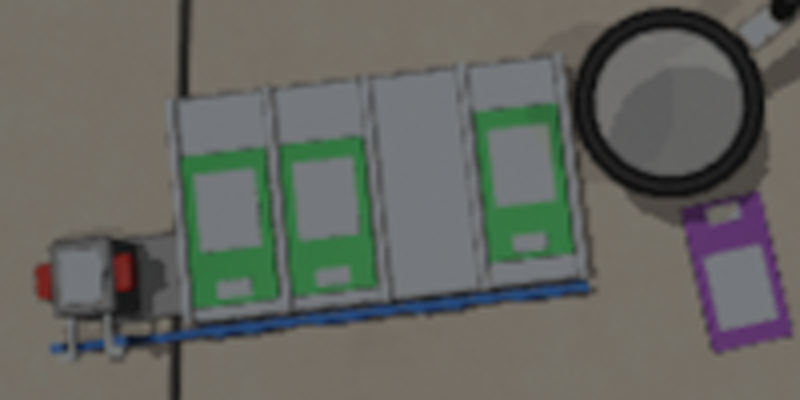

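View pics/cropB.png

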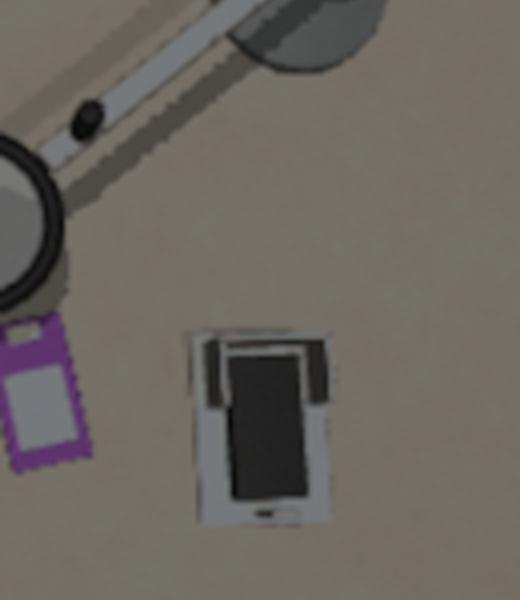

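Crop A shows the tray yawed about 5°, the latch block at crop (82,278) with red buttons at (45,283) and (124,272), and the gate closed. Crop B shows the black cradle seat with corners (228,355), (302,352), (308,497), (232,499).

Run:
```python
from h import *
import pickle
d=pickle.load(open("d0.pkl","rb"));p=d["top"]
A=lambda u,v,z:ray(p,(125+u/4,190+v/4),z)[:2]
B=lambda u,v,z:ray(p,(300+u/4,160+v/4),z)[:2]
t=[A(172,100,47),A(560,57,47),A(590,275,47),A(187,322,47)]
print("tray",np.round(t,1).tolist(),np.mean(t,0).round(1))
for a,b in((1,0),(2,3)):v=t[b]-t[a];print("yaw from y edge",np.degrees(np.arctan2(-v[0],v[1])),np.linalg.norm(v))
for a,b in((3,0),(2,1)):v=t[b]-t[a];print("yaw x edge",np.degrees(np.arctan2(v[1],v[0])),np.linalg.norm(v))
print("buttons",A(45,283,70),A(124,272,70),"block",np.mean([A(55,243,83),A(110,240,83),A(112,312,83),A(55,315,83)],0))
s=[B(228,355,24),B(302,352,24),B(308,497,24),B(232,499,24)]
print("seat",np.round(s,1).tolist(),np.mean(s,0).round(1))
for a,b in((3,0),(2,1)):v=s[b]-s[a];print("yaw",np.degrees(np.arctan2(v[1],v[0])),np.linalg.norm(v))
for a,b in((1,0),(2,3)):v=s[b]-s[a];print("yaw y",np.degrees(np.arctan2(-v[0],v[1])),np.linalg.norm(v))
print("handle",B(93,108,244), "lens",A(670,102,196))
```

```text
tray [[628.7, 243.8], [653.1, 14.1], [523.7, -2.9], [498.3, 231.5]] [576.  121.6]
yaw from y edge 6.054124368705179 231.05379352147432
yaw from y edge 6.1842359620609395 235.7445131310544
yaw x edge 5.395085490628838 130.95878270239396
yaw x edge 7.452603629659712 130.45363070182037
buttons [520.48641136 307.95413337] [526.38839641 263.25337907] block [522.89169749 282.9766012 ]
seat [[547.1, -206.2], [548.6, -250.8], [462.6, -250.8], [461.8, -205.5]] [ 505.1 -228.3]
yaw -0.4569694019340347 85.3318803030508
yaw -0.033129377884385025 86.002567833077
yaw y 1.8883336037249856 44.65901222751353
yaw y 1.0102344290842031 45.27263644924978
handle [ 653.78456518 -102.0754195 ] lens [604.55414401 -43.45802149]
```

Call:
{"name": "move_arm", "arguments": {"motion": "0 0 4 0 0 0; 3 3 7 0 0 -4; 6 6 7 0 0 -8; 9 9 7 0 0 -12; 12 12 7 0 0 -16; 15 15 7 0 0 -19; 18 18 7 0 0 -19; 21 21 7 0 0 -19; 24 24 7 0 0 -19; 27 27 7 0 0 -19", "fingers": 8.5, "squeeze": 30}}

```text
time: 0.93
tool_pos: [458.2, -305.1, 301.0]
tcp_rot: [-90.0, -0.0, -179.8]
ft_force: [0.2, -0.5, 1.1]
finger_gap: 85.2
```

Call:
{"name": "move_arm", "arguments": {"motion": "3 3 0 0 0 0; 6 6 0 0 0 0; 9 9 0 0 0 0; 12 12.5 0 0 0 0; 15.5 16 0 0 0 0; 18.5 19.5 0 0 0 0; 18.5 19.5 0 0 0 0; 18.5 19.5 0 0 0 0"}}

```text
time: 1.6
tool_pos: [644.1, -107.5, 299.7]
tcp_rot: [-90.1, -0.1, -179.5]
ft_force: [-0.2, -0.4, -0.6]
finger_gap: 85.3
```

Run:
```python
from h import *
a=shot("wrist");b=shot("scene")
print(np.round(a["world_to_cam"],3).tolist())
cv2.imwrite("pics/c1.png",cv2.resize(np.hstack([a["image"],b["image"]]),(800,300),interpolation=cv2.INTER_AREA))
```

```text
[[0.009, -1.0, -0.002, -113.676], [-0.955, -0.01, 0.296, 554.164], [-0.296, -0.0, -0.955, 635.882], [0.0, 0.0, 0.0, 1.0]]
```

View pics/c1.png

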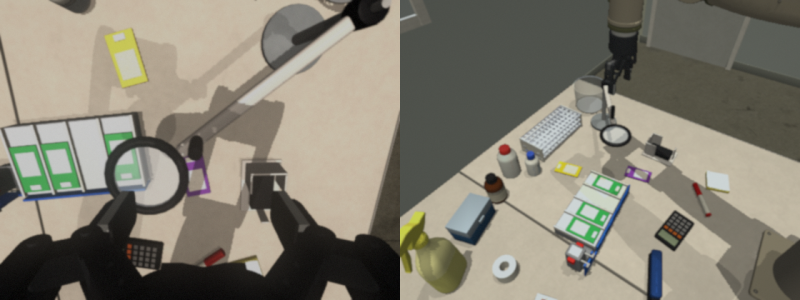

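The wrist view shows the handle post at about (196,143) in the half panel, with the lens at left. The gripper is nearly over it.

Run:
```python
from h import *
print(readout.sense()["tool_pos"])
a=shot("wrist"); k=1.4
im=a["image"]; g=cv2.cvtColor(im,cv2.COLOR_BGR2GRAY)[170:240,240:310]
m=(g<45).astype(np.uint8); n,l,st,c=cv2.connectedComponentsWithStats(m)
for i in range(1,n):
    if st[i,4]>60: print(st[i],c[i]+[240,170])
print("top",ray(a,(196*k,140*k),244),"bottom",ray(a,(196*k,155*k),198))
```

```text
[ 642.2575059  -111.17047775  300.25413412]
[ 18  18  20  32 504] [267.66468254 204.31150794]
[  0  37  18  33 211] [246.98578199 222.52606635]
top [ 663.92688173 -105.5345524   244.        ] bottom [ 634.42585341 -104.06674585  198.        ]
```

Run:
```python
from h import *
for i in range(3): print(readout.sense()["tool_pos"]); a=shot("wrist")
for u,z in(((268,197),244),((268,204.3),222),((268,213),196)): print(ray(a,u,z))
p=shot("top"); print("tcp px",proj(p,readout.sense()["tool_pos"]))
```

```text
[ 641.88937689 -112.1743545   300.60592186]
[ 641.69795742 -112.75625252  300.93883902]
[ 641.61737601 -113.09574045  301.1996541 ]
[ 662.44723164 -103.43010271  244.        ]
[ 651.18185086 -102.22834609  222.        ]
[ 636.32691957 -100.78999888  196.        ]
tcp px [333.11784365 187.10172252]
```

Call:
{"name": "move_arm", "arguments": {"motion": "0 0 0 0 0 0; 0 0 0 0 0 0; 0 0 0 0 0 0"}}

```text
time: 2.2
tool_pos: [642.1, -112.5, 301.5]
tcp_rot: [-90.0, 0.0, -179.8]
ft_force: [0.6, -0.4, -0.1]
finger_gap: 84.9
```

Call:
{"name": "move_arm", "arguments": {"motion": "1 1.1 0 0 0 0; 1 1.1 -3 0 0 0; 1 1.1 -6 0 0 0; 1 1.1 -8 0 0 0; 1 1.1 -9.3 0 0 0; 1 1.1 -9.3 0 0 0; 1 1.1 -9.3 0 0 0; 1 1.1 -9.3 0 0 0"}}

```text
time: 2.87
tool_pos: [653.2, -101.3, 210.5]
tcp_rot: [-90.0, 0.2, -179.8]
ft_force: [-0.4, 0.3, -0.2]
finger_gap: 85.1
```

Call:
{"name": "move_arm", "arguments": {"motion": "0 0 0 0 0 0; 0 0 0 0 0 0; 0 0 0 0 0 0; 0 0 0 0 0 0; 0 0 0 0 0 0; 0 0 0 0 0 0; 0 0 0 0 0 0; 0 0 0 0 0 0", "fingers": 0, "squeeze": 30}}

```text
time: 3.53
tool_pos: [651.9, -99.5, 208.6]
tcp_rot: [-90.1, -0.1, -179.7]
ft_force: [-4.1, 5.8, 4.0]
finger_gap: 13.2
```

Call:
{"name": "move_arm", "arguments": {"motion": "-1.5 -1.3 0 0 0 0; -2.7 -2.6 0 0 0 0; -3.8 -4 0 0 0 0; -4.8 -5.5 0 0 0 0; -5.7 -7.05 0 0 0 0; -6.4 -8.7 0 0 0 0; -6.95 -10.4 0 0 0 0; -7.35 -12.1 0 0 0 0; -7.6 -13.9 0 0 0 0; -7.75 -15.7 0 0 0 0"}}

```text
time: 4.37
tool_pos: [573.4, -256.9, 208.3]
tcp_rot: [-90.2, -0.2, -179.7]
ft_force: [-3.6, 6.4, 5.4]
finger_gap: 13.2
```

Call:
{"name": "move_arm", "arguments": {"motion": "0.05 -1.8 0 0 0 0; 0.25 -3.6 0 0 0 0; 0.6 -5.3 0 0 0 0; 1.1 -7 0 0 0 0; 1.8 -8.7 0 0 0 0; 2.6 -10.3 0 0 0 0; 3.5 -11.8 0 0 0 0; 4.6 -13.3 0 0 0 0; 4.6 -13.3 0 0 0 0; 4.6 -13.3 0 0 0 0"}}

```text
time: 5.2
tool_pos: [621.2, -392.2, 208.1]
tcp_rot: [-89.9, 0.0, -179.8]
ft_force: [1.8, -5.1, -0.5]
finger_gap: 13.1
```

Call:
{"name": "move_arm", "arguments": {"motion": "0 0 0 0 0 0; 0 0 0 0 0 0; 0 0 0 0 0 0; 0 0 0 0 0 0; 0 0 3 0 0 0; 0 0 6 0 0 0; 0 0 9.5 0 0 0; -0.5 3 9.5 0 0 1; -1 6 9.5 0 0 2; -1.5 10 9.5 0 0 3", "fingers": 8.5}}

```text
time: 6.03
tool_pos: [605.4, -291.6, 304.1]
tcp_rot: [-89.9, 0.1, -176.8]
ft_force: [1.2, 0.7, -1.4]
finger_gap: 85.2
```

Call:
{"name": "move_arm", "arguments": {"motion": "-0.6 4 0 0 0 1; -1.2 8 0 0 0 2; -1.8 12 0 0 0 3; -2.4 16 0 0 0 3; -3 20 0 0 0 3; -3.6 24 0 0 0 3; -4.2 28 0 0 0 3; -4.8 32 0 0 0 3; -5.4 36 0 0 0 3; -6 40 0 0 0 3", "fingers": 6.6}}

```text
time: 6.87
tool_pos: [544.7, 111.1, 303.7]
tcp_rot: [-90.0, 0.0, -173.7]
ft_force: [-0.3, 0.0, 0.1]
finger_gap: 65.8
```

Call:
{"name": "move_arm", "arguments": {"motion": "-0.6 4 0 0 0 0; -1.2 8 0 0 0 0; -1.8 12 0 0 0 0; -2.3 16 0 0 0 0; -2.3 17.6 -2 0 0 0; -2.3 17.6 -5 0 0 0; -2.3 17.6 -5 0 0 0; -2.3 17.6 -5 0 0 0; -2.3 17.6 -5 0 0 0"}}

```text
time: 7.62
tool_pos: [522.9, 284.6, 254.6]
tcp_rot: [-90.0, 0.0, -173.8]
ft_force: [0.4, 1.1, 1.2]
finger_gap: 65.9
```

Run:
```python
from h import *
a=shot("wrist");b=shot("top");shot("top");s=readout.sense();print(s["tool_pos"],s["tcp_rot"])
A=ray
for c in blobs(a["image"],(0,150,80),(8,255,255),20)+blobs(a["image"],(172,150,80),(180,255,255),20): print("red wrist",cv2.boundingRect(c),cv2.contourArea(c))
cv2.imwrite("pics/c2.png",cv2.resize(np.hstack([a["image"],b["image"]]),(800,300),interpolation=cv2.INTER_AREA))
```

```text
[523.89639225 284.70198454 255.73028674] [ -90.05828921    0.18620272 -173.83133785]
red wrist (146, 150, 26, 28) 425.5
red wrist (256, 174, 8, 19) 93.0
red wrist (300, 175, 9, 18) 107.0
red wrist (545, 336, 15, 17) 125.5
```

View pics/c2.png

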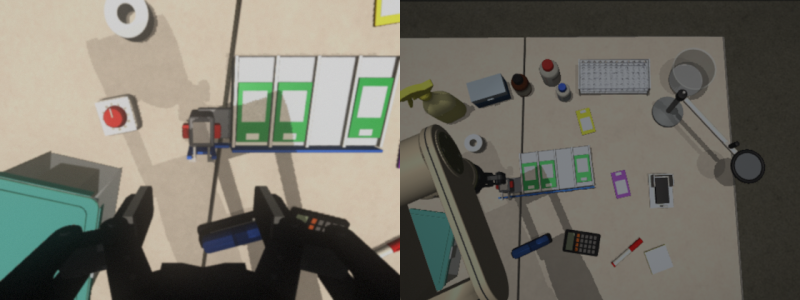

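The wrist view shows the latch with red buttons at about (260,184) and (304,184) full-size. The top view shows the magnifier swung far right, at (748,166) in the panel, with the cradle and tray clear.

Run:
```python
from h import *
a=shot("wrist");print(readout.sense()["tool_pos"])
for u in((256,183.5),(309,184),(282.5,183.7)):print(ray(a,u,70).round(1))
```

```text
[523.82097543 284.71920508 255.43726141]
[522.3 313.6  70. ]
[527.7 259.   70. ]
[525.1 286.3  70. ]
```

Call:
{"name": "move_arm", "arguments": {"motion": "0.1 0.1 -4 0 0 0; 0.1 0.1 -8 0 0 0; 0.1 0.1 -12 0 0 0; 0.1 0.1 -16 0 0 0; 0.1 0.1 -18.5 0 0 0; 0.1 0.1 -20.4 0 0 0; 0.1 0.1 -20.4 0 0 0; 0.1 0.1 -20.4 0 0 0"}}

```text
time: 8.48
tool_pos: [523.6, 285.6, 49.2]
tcp_rot: [-90.0, -0.1, -173.8]
ft_force: [0.9, 0.3, 1.7]
finger_gap: 66.1
```

Call:
{"name": "move_arm", "arguments": {"motion": "0 0 0 0 0 0; 0 0 0 0 0 0; 0 0 0 0 0 0; 0 0 0 0 0 0; 0 0 0 0 0 0; 0 0 0 0 0 0; 0 0 0 0 0 0; 0 0 0 0 0 0", "fingers": 3.6, "squeeze": 25}}

```text
time: 9.15
tool_pos: [525.9, 287.7, 53.0]
tcp_rot: [-90.1, 0.3, -173.7]
ft_force: [-1.8, 3.1, 6.4]
finger_gap: 37.0
```

Run:
```python
from h import *
a=shot("scene");s=readout.sense();print(s["tool_pos"],s["finger_gap"],s["ft_force"])
cv2.imwrite("pics/c3.png",cv2.resize(a["image"][220:400,180:360],None,fx=3,fy=3))
```

```text
[525.92856806 287.69499535  53.02148622] 37.044278666599205 [-1.97239269  2.52377183  5.79394808]
```

View pics/c3.png

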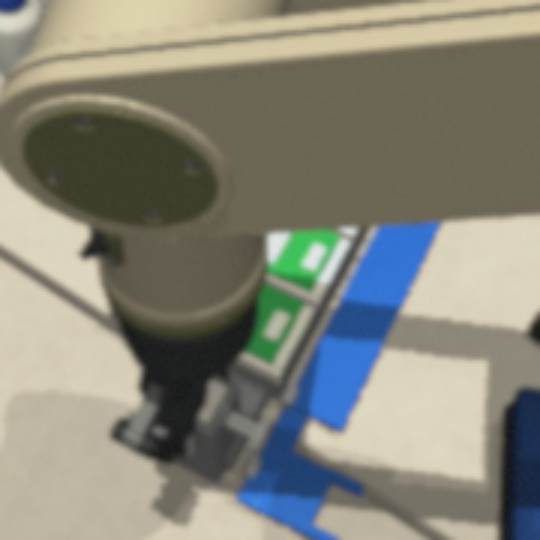

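The blue gate has fallen open onto the bench, visible at crop (370,340). I'll release and move up to look at the mailers.

Call:
{"name": "move_arm", "arguments": {"motion": "0 0 0 0 0 0; 0 0 0 0 0 0; 0 0 0 0 0 0; 0 0 4 0 0 0; 0 0 8 0 0 0; 0 0 12 0 0 0; 0 -3 14.5 0 0 0; 0 -6 17 0 0 0; 0 -9 19.5 0 0 0; 0 -12 22 0 0 0", "fingers": 6.6}}

```text
time: 10.03
tool_pos: [523.4, 164.8, 271.0]
tcp_rot: [-90.0, 0.0, -173.7]
ft_force: [0.5, -0.3, 0.1]
finger_gap: 65.9
```

Call:
{"name": "move_arm", "arguments": {"motion": "0 -4 0 0 0 0; 0 -4 0 0 0 0; 0 -4 0 0 0 0; 0 -4 0 0 0 0; 0 -4 0 0 0 0", "fingers": 0}}

```text
time: 10.45
tool_pos: [523.4, 126.8, 268.7]
tcp_rot: [-90.0, -0.1, -173.7]
ft_force: [-0.3, -0.4, 0.2]
finger_gap: 5.0
```

```bash
cat >> h.py <<'E'
C=np.array([576.,121.6]);YAW=np.radians(6.1)
def totray(q,c=None):
    d=np.array(q[:2])-(C if c is None else c);k,s=np.cos(YAW),np.sin(YAW);return np.array([k*d[0]+s*d[1],-s*d[0]+k*d[1]])
def toworld(x,y):
    k,s=np.cos(YAW),np.sin(YAW);return C+np.array([k*x-s*y,s*x+k*y])
def mailers(p,z=46,amin=300):
    for c in blobs(p["image"],(45,90,50),(75,255,255),amin):
        b=cv2.boxPoints(cv2.minAreaRect(c));w=np.array([ray(p,u,z)[:2] for u in b]);m=w.mean(0)
        e=w[1]-w[0];f=w[2]-w[1];L=e if np.hypot(*e)>np.hypot(*f) else f
        print("mailer world",m.round(1),"tray",totray(m).round(1),"size",np.hypot(*e).round(1),np.hypot(*f).round(1),"yaw",round((np.degrees(np.arctan2(L[1],L[0]))+90)%180-90,1))
E
python3 - <<'E'
from h import *
a=shot("wrist","w4");print(readout.sense()["tool_pos"])
mailers(a)
E
```

```text
[523.3647708  127.03187721 268.60067921]
mailer world [554.7 211.7] tray [-11.6  91.9] size 48.9 90.0 yaw 6.7
mailer world [561.8 153.8] tray [-10.7  33.5] size 48.0 86.8 yaw 6.4
mailer world [580.5  37.4] tray [ -4.5 -84.2] size 89.5 49.3 yaw 6.1
```

View pics/w4.png

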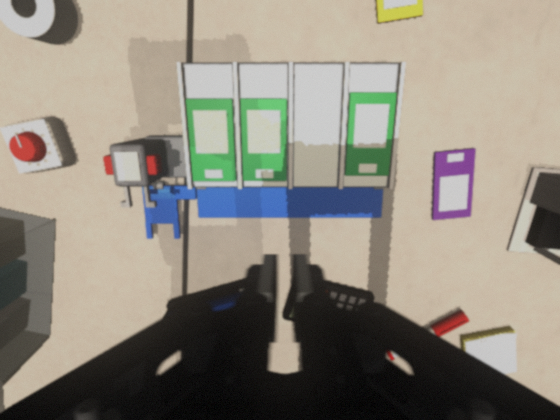

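Run:
```python
from h import *
a=shot("wrist")
t=[ray(a,u,47)[:2] for u in((178.5,63),(405,62),(392,188),(187,188))]
print(np.round(t,1).tolist(),np.mean(t,0))
for i,j in((1,0),(2,3)):v=t[i]-t[j];print(np.degrees(np.arctan2(v[0],-v[1])),np.linalg.norm(v))
for i,j in((0,3),(1,2)):v=t[i]-t[j];print(np.degrees(np.arctan2(v[1],v[0])),np.linalg.norm(v))
b=shot("top");print("top:");mailers(b,46,100)
```

```text
[[630.2, 248.2], [656.9, 16.4], [524.6, 2.0], [498.5, 236.6]] [577.55154371 125.77844146]
6.560374615306575 233.37041938817427
6.345225652106547 235.98224931440902
5.050654596003656 132.24709098182586
6.184074641388951 133.0901792873814
top:
mailer world [579.8  36.9] tray [ -5.2 -84.6] size 50.3 88.2 yaw 6.0
```

Call:
{"name": "move_arm", "arguments": {"motion": "2.7 2.5 -2 0 0 0; 5.4 5 -4 0 0 0; 8 7.5 -6 0 0 0; 9.85 9.05 -9 0 0 0; 9.85 9.05 -12.5 0 0 0; 9.85 9.05 -16 0 0 0; 9.85 9.05 -19 0 0 0; 9.85 9.05 -21.5 0 0 0; 9.85 9.05 -21.5 0 0 0; 9.85 9.05 -21.5 0 0 0", "fingers": 0}}

```text
time: 11.43
tool_pos: [620.3, 216.9, 52.2]
tcp_rot: [-90.0, -0.3, -173.7]
ft_force: [1.0, 0.4, 0.5]
finger_gap: 0.1
```

```bash
sed -i 's/C=np.array.*/C=np.array([577.5,125.]);YAW=np.radians(6.2)/' h.py
python3 - <<'E'
from h import *
a=shot("wrist");shot("wrist");s=readout.sense();print(s["tool_pos"],totray(s["tool_pos"]),s["finger_gap"],s["ft_force"])
mailers(a)
E
```

```text
[623.52289465 217.42441267  56.50477339] [55.7354821  86.91337598] -0.3596998167053088 [0.32076914 0.4684258  1.34698929]
mailer world [602.  156.7] tray [27.8 28.9] size 22.1 51.9 yaw 78.4
mailer world [571.6  60. ] tray [-12.9 -64. ] size 11.4 59.9 yaw 20.5
```

Call:
{"name": "move_arm", "arguments": {"motion": "0 0 -0.8 0 0 0; 0 0 -1.4 0 0 0; 0 0 -1.4 0 0 0; 0 0 -1.4 0 0 0"}}

```text
time: 11.87
tool_pos: [622.4, 216.5, 40.5]
tcp_rot: [-90.0, 0.0, -173.8]
ft_force: [0.4, -0.4, 0.4]
finger_gap: -0.1
```

Call:
{"name": "move_arm", "arguments": {"motion": "-1 -0.1 0 0 0 0; -2 -0.2 0 0 0 0; -2.7 -0.3 0 0 0 0; -3.2 -0.35 0 0 0 0; -3.7 -0.4 0 0 0 0; -4.2 -0.45 0 0 0 0; -4.7 -0.5 0 0 0 0; -5.2 -0.55 0 0 0 0; -5.5 -0.6 0 0 0 0; -5.5 -0.6 0 0 0 0"}}

```text
time: 12.7
tool_pos: [566.6, 210.5, 40.2]
tcp_rot: [-90.0, -0.0, -173.8]
ft_force: [-0.5, -1.1, -0.1]
finger_gap: -0.0
```

Call:
{"name": "move_arm", "arguments": {"motion": "0.6 0 0 0 0 0; 0.6 0 0 0 0 0; 0.6 0 4 0 0 0; 0.6 0 8 0 0 0; -2 -0.3 11 0 0 0; -5 -0.6 14 0 0 0; -8 -1 16 0 0 0; -10 -1 16 0 0 0; -10 -1 16 0 0 0; -10 -1 16 0 0 0"}}

```text
time: 13.53
tool_pos: [467.5, 200.7, 201.1]
tcp_rot: [-90.0, 0.1, -173.7]
ft_force: [-0.0, 0.4, 0.5]
finger_gap: 0.1
```

Run:
```python
from h import *
shot("wrist");a=shot("wrist","w5");s=readout.sense();print(s["tool_pos"],totray(s["tool_pos"]),s["tcp_rot"])
mailers(a)
```

```text
[467.88830376 200.52444791 200.03419813] [-100.81398176   86.92069526] [-8.99939345e+01  1.11446837e-02 -1.73764433e+02]
mailer world [509.6 205.8] tray [-58.8  87.7] size 48.4 88.3 yaw 7.6
mailer world [561.4 152.3] tray [-13.   28.9] size 89.4 49.5 yaw 5.9
mailer world [580.4  36.9] tray [ -6.6 -87.9] size 94.6 50.8 yaw 6.4
```

View pics/w5.png

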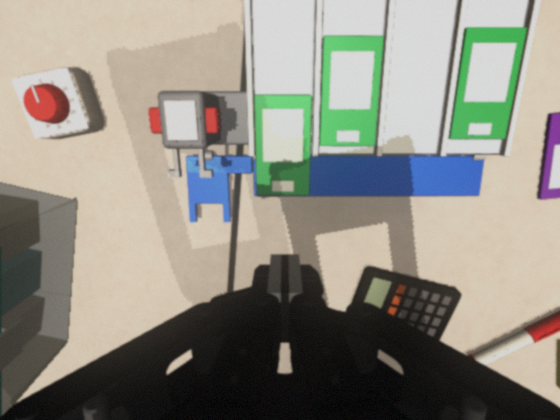

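Lane 4's mailer now overhangs about 35 mm (front end at px (283,195)). Lanes 3 and 1 are unchanged.

Call:
{"name": "move_arm", "arguments": {"motion": "1.5 0.2 -3 0 0 0; 1.5 0.2 -6 0 0 0; 1.5 0.2 -9 0 0 0; 1.5 0.2 -12 0 0 0; 1.5 0.2 -14.5 0 0 0; 1.5 0.2 -16.5 0 0 0; 1.5 0.2 -17.8 0 0 0; 1.5 0.2 -17.8 0 0 0; 1.5 0.2 -17.8 0 0 0", "fingers": 6.2}}

```text
time: 14.38
tool_pos: [481.6, 201.9, 20.7]
tcp_rot: [-89.9, -0.2, -173.8]
ft_force: [0.4, 0.1, 0.8]
finger_gap: 62.0
```

Call:
{"name": "move_arm", "arguments": {"motion": "0 0 0 0 0 0; 0 0 0 0 0 0; 0 0 0 0 0 0; 0 0 0 0 0 0; 0 0 0 0 0 0; 0 0 0 0 0 0; 0 0 0 0 0 0", "fingers": 4.2, "squeeze": 40}}

```text
time: 14.97
tool_pos: [482.9, 202.8, 23.0]
tcp_rot: [-90.0, 0.1, -173.8]
ft_force: [0.5, 0.5, 2.8]
finger_gap: 49.2
```

Call:
{"name": "move_arm", "arguments": {"motion": "0 0 2 0 0 0; 0 0 5 0 0 0; 0 0 8 0 0 0; 0 -2 10 0 0 0; 0 -5 12 0 0 -1; 0 -8.5 13 0 0 -2; 0 -12 13 0 0 -3; 0 -15.5 13 0 0 -4; 0 -19 13 0 0 -5; -0.5 -22.5 13 0 0 -5.7"}}

```text
time: 15.8
tool_pos: [477.3, -24.0, 152.5]
tcp_rot: [-90.0, 0.0, -179.5]
ft_force: [1.2, -0.0, 0.4]
finger_gap: 49.4
```

Call:
{"name": "move_arm", "arguments": {"motion": "0 -3.5 0 0 0 0; 0 -7 0 0 0 0; 0 -10.5 0 0 0 0; 0 -14 0 0 0 0; 0 -17 0 0 0 0; 0 -19 0 0 0 0; 0 -20.6 0 0 0 0; 0 -20.6 0 0 0 0; 0 -20.6 0 0 0 0"}}

```text
time: 16.55
tool_pos: [476.9, -228.8, 152.0]
tcp_rot: [-90.0, -0.0, -179.6]
ft_force: [0.3, 0.0, -0.3]
finger_gap: 49.1
```

Run:
```python
from h import *
shot("wrist");shot("wrist");a=shot("wrist","w6");s=readout.sense();print(s["tool_pos"],s["tcp_rot"],s["finger_gap"])
mailers(a,s["tool_pos"][2]+20+3)
```

```text
[ 477.25032588 -227.446727    152.13146451] [-9.00285397e+01 -1.72355492e-02 -1.79413241e+02] 48.968532019950814
mailer world [ 504.5 -226.9] tray [-110.6 -342. ] size 48.3 89.5 yaw 3.9
```

View pics/w6.png

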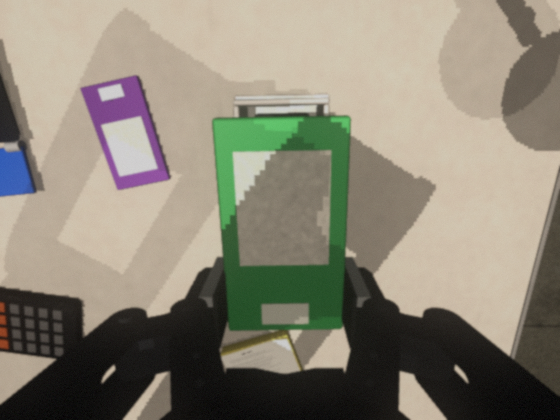

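The held mailer is centred with corners at (215,120), (350,117), (342,328), (230,330). The cradle's back wall top is visible at (235–329, 95–115).

Run:
```python
from h import *
a=shot("wrist","w6b");g=cv2.cvtColor(a["image"],cv2.COLOR_BGR2GRAY)
W=a["world_to_cam"];print(a["fx"])
for l,rr in(((215,120),(350,117)),((230,330),(342,328))):
    px=np.hypot(rr[0]-l[0],rr[1]-l[1]);D=a["fx"]*50/px;m=np.add(l,rr)/2
    cam=np.array([(m[0]-a["cx"])/a["fx"]*D,(m[1]-a["cy"])/a["fy"]*D,D]);print("edge mid",W[:3,:3].T@(cam-W[:3,3]))
for u in((234.5,96),(329,96),(234.5,104),(329,104)):print(ray(a,u,62).round(1))
for y in range(92,116,3):
    print(y,[int(x) for x in g[y,226:340:3]])
```

```text
325.13400259467403
edge mid [ 548.32931525 -226.87439184  170.4406771 ]
edge mid [ 457.89589421 -229.2497817   172.49662855]
[ 559.8 -193.5   62. ]
[ 560.5 -257.6   62. ]
[ 554.6 -193.3   62. ]
[ 555.3 -257.8   62. ]
92 [171, 171, 170, 171, 173, 169, 174, 171, 173, 175, 178, 175, 176, 174, 171, 172, 171, 172, 172, 174, 174, 173, 173, 172, 175, 173, 174, 178, 184, 194, 191, 194, 196, 197, 194, 196, 194, 197]
95 [171, 171, 168, 167, 157, 158, 160, 165, 163, 163, 161, 167, 171, 171, 177, 177, 178, 177, 177, 178, 177, 174, 172, 170, 175, 179, 179, 183, 185, 189, 195, 198, 199, 200, 191, 194, 197, 196]
98 [172, 168, 169, 176, 196, 195, 196, 195, 190, 193, 194, 191, 189, 192, 193, 194, 191, 193, 193, 195, 191, 182, 187, 186, 185, 177, 179, 178, 182, 177, 178, 185, 188, 191, 178, 195, 197, 196]
101 [171, 172, 165, 173, 176, 178, 182, 182, 183, 185, 185, 187, 185, 186, 184, 187, 189, 191, 191, 192, 189, 191, 203, 204, 205, 202, 203, 206, 206, 204, 202, 204, 202, 201, 192, 196, 194, 197]
104 [170, 174, 166, 160, 161, 157, 156, 155, 151, 149, 146, 146, 146, 145, 144, 141, 141, 138, 136, 134, 131, 133, 147, 140, 142, 139, 131, 131, 136, 139, 135, 115, 114, 137, 163, 194, 198, 194]
107 [174, 170, 167, 172, 135, 73, 74, 92, 112, 114, 167, 183, 183, 181, 183, 183, 184, 187, 188, 190, 191, 192, 201, 201, 203, 203, 204, 202, 202, 200, 160, 73, 77, 185, 191, 195, 194, 194]
110 [172, 171, 174, 187, 152, 69, 68, 83, 120, 124, 190, 205, 205, 203, 207, 203, 206, 205, 205, 206, 205, 204, 202, 199, 201, 202, 203, 204, 200, 200, 155, 67, 72, 192, 187, 194, 194, 193]
113 [170, 173, 168, 182, 157, 74, 70, 74, 118, 119, 169, 163, 157, 151, 138, 138, 138, 141, 130, 115, 90, 88, 86, 81, 82, 84, 81, 94, 120, 133, 116, 63, 67, 146, 147, 149, 183, 190]
```

Call:
{"name": "move_arm", "arguments": {"motion": "-3 0 0 0 0 0; -6 0 0 0 0 0; -9 0 0 0 0 0; -11 0 0 0 0 0; -11 0 0 0 0 0; -11 0 0 0 0 0; -11 0 0 0 0 0"}}

```text
time: 17.33
tool_pos: [368.1, -228.2, 152.7]
tcp_rot: [-90.0, 0.1, -179.4]
ft_force: [0.9, -0.6, 0.5]
finger_gap: 48.7
```

Run:
```python
from h import *
shot("wrist");a=shot("wrist","w7");s=readout.sense();print(s["tool_pos"])
u0=proj(a,[505,-227,24]);print(u0)
x0,y0=max(0,int(u0[0]-75)),max(0,int(u0[1]-70));print(x0,y0)
cv2.imwrite("pics/w7c.png",cv2.resize(a["image"][y0:y0+150,x0:x0+150],None,fx=4,fy=4,interpolation=cv2.INTER_CUBIC))
```

```text
[ 368.21984507 -228.25400446  152.58767946]
[283.53858735  21.54438975]
208 0
```

View pics/w7c.png

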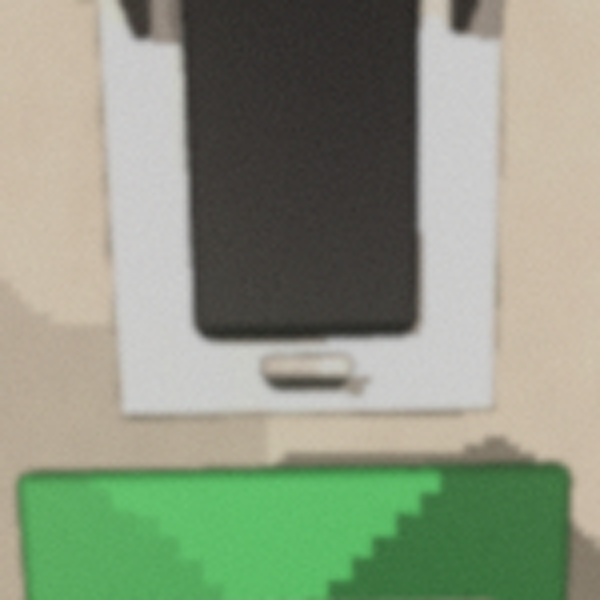

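The crop shows the seat's front edge from (195,335) to (418,330), with the front stop at (262–355, 355–388).

Run:
```python
from h import *
a=shot("wrist")
P=lambda u,v,z:ray(a,(208+u/4,v/4),z)[:2]
fl,fr,bl,br=P(194,336,24),P(419,332,24),P(185,0,24),P(420,0,24)
print(fl,fr,bl,br)
for i,j in((bl,fl),(br,fr)):v=i-j;print(np.degrees(np.arctan2(v[1],v[0])))
v=fl-fr;print("yaw",np.degrees(np.arctan2(-v[0],v[1])),"front mid",(fl+fr)/2)
print("stop top",P(262,365,58),P(355,362,58)); print("base front",P(123,414,5),P(494,410,5))
print("cheek inner bottom?",P(150,38,62),P(452,30,62))
print("mailer front",readout.sense()["tool_pos"])
```

```text
[ 461.28547781 -206.24343232] [ 462.48816881 -250.21321138] [ 518.64678498 -205.43186342] [ 519.10344617 -248.33389435]
0.8105877022330445
1.9012078780458699
yaw 1.5668020673415686 front mid [ 461.88682331 -228.22832185]
stop top [ 454.39088924 -220.65088578] [ 455.04837122 -236.65016412]
base front [ 446.91662804 -189.36766206] [ 448.57306676 -268.24008797]
cheek inner bottom? [ 502.69450134 -203.0136881 ] [ 504.31500598 -250.75378312]
mailer front [ 368.08864141 -228.26036173  152.43156106]
```

Call:
{"name": "move_arm", "arguments": {"motion": "3 0 0 0 0 0; 6 0 0 0 0 0.2; 9 0 0 0 0 0.4; 11 0.05 0 0 0 0.4; 11 0.05 -3 0 0 0.4; 11 0.05 -6 0 0 0.4; 11 0.05 -8.5 0 0 0.4; 11 0.05 -8.5 0 0 0.4; 11 0.05 -8.5 0 0 0.4; 11 0.05 -8.5 0 0 0.4"}}

```text
time: 18.32
tool_pos: [478.3, -228.2, 68.6]
tcp_rot: [-90.0, 0.1, -179.0]
ft_force: [0.6, 0.4, 0.3]
finger_gap: 49.2
```

Run:
```python
from h import *
shot("wrist");a=shot("wrist","w8");b=shot("scene");s=readout.sense();print(s["tool_pos"],s["tcp_rot"],s["finger_gap"],s["ft_force"])
u=proj(b,[505,-227,50]);x,y=int(u[0]),int(u[1])
c=cv2.resize(b["image"][max(0,y-50):y+50,x-60:x+60],(480,400),interpolation=cv2.INTER_CUBIC)
cv2.imwrite("pics/w8c.png",np.hstack([cv2.resize(a["image"],(533,400))[:, 170:400],c]))
```

```text
[ 478.8619644  -228.84036886   69.67009719] [ -89.88288627    0.1880225  -179.05705507] 49.01085388732826 [0.68434175 0.3256167  0.00085418]
```

View pics/w8c.png

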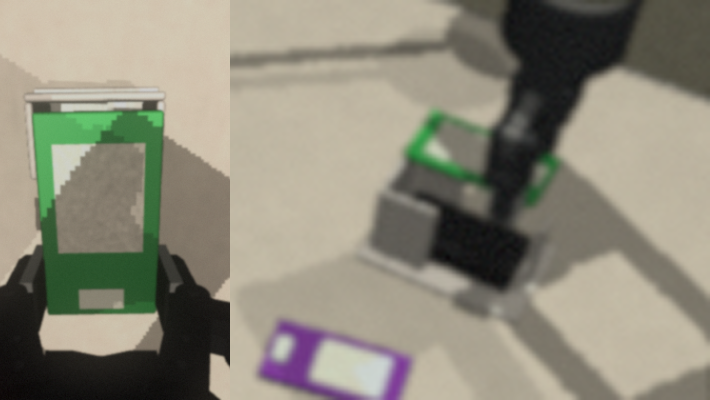

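Mailer hovers just above the cradle, about 1 mm too far right relative to the back wall. I'll shift +y 1.2 mm and lower it.

Call:
{"name": "move_arm", "arguments": {"motion": "-0.05 0.12 0 0 0 0; -0.05 0.12 -1.5 0 0 0; -0.05 0.12 -2.8 0 0 0; -0.05 0.12 -3.8 0 0 0; -0.05 0.12 -4.6 0 0 0; -0.05 0.12 -5.2 0 0 0; -0.05 0.12 -5.2 0 0 0; -0.05 0.12 -5.2 0 0 0"}}

```text
time: 19.13
tool_pos: [476.7, -226.7, 15.3]
tcp_rot: [-90.0, -0.0, -179.1]
ft_force: [0.9, -0.7, -0.8]
finger_gap: 48.8
```

Call:
{"name": "move_arm", "arguments": {"motion": "0 0 -0.3 0 0 0; 0 0 -0.6 0 0 0; 0 0 -0.8 0 0 0; 0 0 -0.8 0 0 0; 0 0 -0.8 0 0 0"}}

```text
time: 19.55
tool_pos: [476.8, -226.7, 7.3]
tcp_rot: [-90.0, 0.0, -179.1]
ft_force: [0.1, -0.3, 0.2]
finger_gap: 49.0
```

Call:
{"name": "move_arm", "arguments": {"motion": "0 0 0 0 0 0; 0 0 0 0 0 0; 0 0 0 0 0 0; 0 0 0 0 0 0; 0 0 2 0 0 0; 0 0 5 0 0 0; 0 0 8.5 0 0 0; -3 0 11 0 0 0; -5 0 14 0 0 0; -5 0 16 0 0 0", "fingers": 6.4}}

```text
time: 20.38
tool_pos: [424.8, -227.0, 169.8]
tcp_rot: [-89.9, 0.0, -179.1]
ft_force: [-0.1, -0.8, 0.1]
finger_gap: 64.0
```

Run:
```python
from h import *
shot("wrist");shot("wrist");a=shot("wrist");b=shot("top");s=readout.sense();print(s["tool_pos"],s["tcp_rot"],s["finger_gap"])
mailers(a,30)
cv2.imwrite("pics/w9.png",np.hstack([cv2.resize(a["image"],(400,300)),cv2.resize(b["image"],(400,300))]))
```

```text
[ 427.23030277 -227.06044806  167.98683946] [-8.99373403e+01  9.73991134e-02 -1.79071731e+02] 64.2244878807937
mailer world [ 503.8 -226. ] tray [-111.2 -341. ] size 48.7 88.6 yaw 3.4
```

View pics/w9.png

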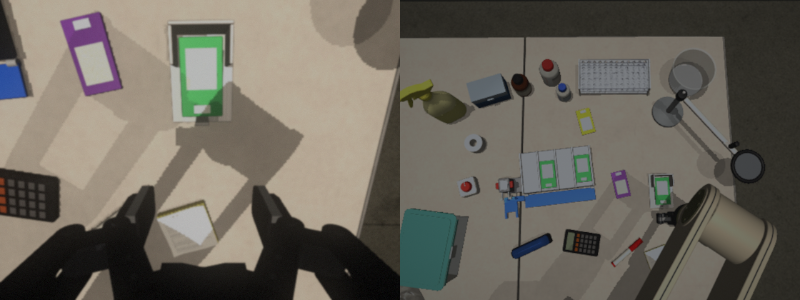

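The mailer lies flat in the cradle; the remaining ones are in lanes 3 and 1.

Call:
{"name": "move_arm", "arguments": {"motion": "1 3 2 0 0 0; 2 6.5 4 0 0 1; 3.3 10 6 0 0 2; 4.5 14 7 0 0 3; 5.7 18 8 0 0 4; 7 22 8.2 0 0 5; 8.2 26 8.2 0 0 5.3; 9.3 29.5 8.2 0 0 5.3; 10.3 32.7 8.2 0 0 5.3; 10.3 32.7 8.2 0 0 5.3", "fingers": 0}}

```text
time: 21.42
tool_pos: [529.8, 106.1, 246.8]
tcp_rot: [-90.1, -0.2, -173.5]
ft_force: [0.9, 0.3, -0.1]
finger_gap: 0.2
```

Run:
```python
from h import *
[shot("wrist") for i in range(3)];a=shot("wrist","w10");s=readout.sense();print(s["tool_pos"],s["tcp_rot"],s["finger_gap"])
mailers(a)
```

```text
[529.2184028   99.80823146 247.798453  ] [-8.99770201e+01 -1.47829800e-01 -1.73749575e+02] 0.0288910485429529
mailer world [561.2 154.1] tray [-13.1  30.7] size 48.9 88.3 yaw 6.2
mailer world [580.4  36.6] tray [ -6.7 -88.2] size 87.8 49.4 yaw 6.8
mailer world [ 489.3 -207.5] tray [-123.6 -321.1] size 52.6 41.0 yaw 3.3
```

Call:
{"name": "move_arm", "arguments": {"motion": "3.3 2 0 0 0 0; 6.6 4 0 0 0 0; 9.9 6 -1 0 0 0; 9.9 6 -4.5 0 0 0; 9.9 6 -8.5 0 0 0; 9.9 6 -12.5 0 0 0; 9.9 6 -16 0 0 0; 9.9 6 -19 0 0 0; 9.9 6 -20.6 0 0 0; 9.9 6 -20.6 0 0 0"}}

```text
time: 22.45
tool_pos: [627.1, 158.0, 41.7]
tcp_rot: [-90.0, -0.3, -173.9]
ft_force: [-0.1, 0.3, -0.2]
finger_gap: 0.5
```

Call:
{"name": "move_arm", "arguments": {"motion": "0 0 0 0 0 0; 0 0 0 0 0 0; 0 0 0 0 0 0"}}

```text
time: 22.7
tool_pos: [628.8, 159.0, 43.1]
tcp_rot: [-90.0, -0.0, -173.8]
ft_force: [-0.0, 0.4, -0.3]
finger_gap: 0.1
```

Call:
{"name": "move_arm", "arguments": {"motion": "-1 -0.1 -0.1 0 0 0; -2 -0.2 -0.1 0 0 0; -2.7 -0.3 -0.1 0 0 0; -3.2 -0.35 -0.1 0 0 0; -3.7 -0.4 -0.1 0 0 0; -4.2 -0.45 -0.1 0 0 0; -4.7 -0.5 -0.1 0 0 0; -5.2 -0.55 -0.1 0 0 0; -5.5 -0.6 -0.1 0 0 0; -5.5 -0.6 -0.1 0 0 0"}}

```text
time: 23.53
tool_pos: [573.2, 154.2, 42.2]
tcp_rot: [-90.0, -0.0, -173.8]
ft_force: [-0.9, -0.4, -0.6]
finger_gap: -0.3
```

Call:
{"name": "move_arm", "arguments": {"motion": "0.6 0 0 0 0 0; 0.6 0 0 0 0 0; 0.6 0 4 0 0 0; 0.6 0 8 0 0 0; -2 -0.3 11 0 0 0; -5 -0.6 14 0 0 0; -8 -1 16 0 0 0; -10 -1 16 0 0 0; -10 -1 16 0 0 0; -10 -1 16 0 0 0"}}

```text
time: 24.37
tool_pos: [474.0, 144.4, 203.1]
tcp_rot: [-90.0, 0.1, -173.7]
ft_force: [1.1, 0.4, -0.6]
finger_gap: 0.0
```

Run:
```python
from h import *
shot("wrist");shot("wrist");a=shot("wrist","w11");s=readout.sense();print(s["tool_pos"],totray(s["tool_pos"]),s["tcp_rot"])
mailers(a)
```

```text
[474.34430524 144.18477447 201.80307845] [-100.4803901    30.21331061] [-8.99932640e+01 -3.19644411e-02 -1.73771148e+02]
mailer world [516.4 149. ] tray [-58.2  30.4] size 47.8 87.8 yaw 7.6
mailer world [580.5  37. ] tray [ -6.5 -87.8] size 92.1 50.3 yaw 6.2
```

Call:
{"name": "move_arm", "arguments": {"motion": "1.5 0.1 -3 0 0 0; 1.5 0.1 -6 0 0 0; 1.5 0.1 -9 0 0 0; 1.5 0.1 -12 0 0 0; 1.5 0.1 -14.5 0 0 0; 1.5 0.1 -16.5 0 0 0; 1.5 0.1 -17.9 0 0 0; 1.5 0.1 -17.9 0 0 0; 1.5 0.1 -17.9 0 0 0", "fingers": 6.4}}

```text
time: 25.27
tool_pos: [488.0, 145.0, 21.9]
tcp_rot: [-90.0, -0.2, -173.8]
ft_force: [-0.2, 0.7, 0.2]
finger_gap: 63.9
```

Call:
{"name": "move_arm", "arguments": {"motion": "0 0 0 0 0 0; 0 0 0 0 0 0; 0 0 0 0 0 0; 0 0 0 0 0 0; 0 0 0 0 0 0; 0 0 0 0 0 0; 0 0 0 0 0 0", "fingers": 4.2, "squeeze": 40}}

```text
time: 25.85
tool_pos: [489.7, 145.5, 24.2]
tcp_rot: [-90.0, 0.1, -173.8]
ft_force: [2.0, -0.1, 3.5]
finger_gap: 49.2
```

Call:
{"name": "move_arm", "arguments": {"motion": "0 0 2 0 0 0; 0 0 5 0 0 0; 0 0 8 0 0 0; 0 -2 9 0 0 0; 0 -5 10 0 0 -1; 0 -8.5 10 0 0 -2; 0 -12 10 0 0 -3; -0.4 -15.5 10 0 0 -4; -0.8 -19 10 0 0 -5; -1.2 -22.5 10 0 0 -5.3"}}

```text
time: 26.68
tool_pos: [475.9, -81.2, 123.1]
tcp_rot: [-90.0, -0.0, -179.1]
ft_force: [-0.1, 0.1, 0.1]
finger_gap: 48.7
```

Call:
{"name": "move_arm", "arguments": {"motion": "0 -3.5 0 0 0 0; 0 -7 0 0 0 0; 0 -10 0 0 0 0; 0 -12.5 0 0 0 0; 0 -14 0 0 0 0; 0 -14.7 0 0 0 0; 0 -14.7 0 0 0 0; 0 -14.7 0 0 0 0; 0 -14.7 0 0 0 0"}}

```text
time: 27.43
tool_pos: [476.7, -225.5, 123.0]
tcp_rot: [-90.0, -0.0, -179.0]
ft_force: [-0.4, -0.6, -0.8]
finger_gap: 48.5
```

```bash
cat >> h.py <<'E'
def held(a):
    "world edges of the held (largest green) mailer from its 50 mm short edges"
    c=max(blobs(a["image"],(45,90,40),(75,255,255),3000),key=cv2.contourArea)
    q=cv2.approxPolyDP(cv2.convexHull(c),0.03*cv2.arcLength(c,True),True).reshape(-1,2).astype(float)
    q=q[np.argsort(q[:,1])];W=a["world_to_cam"];out=[]
    print("corners",len(q),q.tolist())
    for l,rr in((q[0],q[1]),(q[-2],q[-1])):
        D=a["fx"]*50/np.hypot(*(l-rr));m=(l+rr)/2
        out.append(W[:3,:3].T@(np.array([(m[0]-a["cx"])/a["fx"]*D,(m[1]-a["cy"])/a["fy"]*D,D])-W[:3,3]))
    print("edges",np.round(out,1).tolist(),"centre",np.mean(out,0).round(1))
E
python3 - <<'E'
from h import *
shot("wrist");shot("wrist");a=shot("wrist","w12");s=readout.sense();print(s["tool_pos"],s["tcp_rot"],s["finger_gap"])
mailers(a,s["tool_pos"][2]+22); held(a)
E
```

```text
[ 476.92072196 -225.64991681  123.26800924] [-9.00137162e+01 -3.97294142e-03 -1.78979271e+02] 49.20920432950733
mailer world [ 504.7 -224.4] tray [-110.1 -339.4] size 48.3 89.9 yaw 4.3
corners 4 [[346.0, 116.0], [213.0, 120.0], [340.0, 325.0], [231.0, 327.0]]
edges [[548.1, -223.3, 139.6], [456.3, -227.3, 139.8]] centre [ 502.2 -225.3  139.7]
```

Call:
{"name": "move_arm", "arguments": {"motion": "0.1 -0.15 -2 0 0 0; 0.1 -0.15 -4.5 0 0 0; 0.1 -0.15 -6.5 0 0 0; 0.1 -0.15 -8 0 0 0; 0.1 -0.15 -9 0 0 0; 0.1 -0.15 -9.8 0 0 0; 0.1 -0.15 -10.3 0 0 0; 0.1 -0.15 -10.3 0 0 0; 0.1 -0.15 -10.3 0 0 0"}}

```text
time: 28.33
tool_pos: [478.0, -226.5, 24.5]
tcp_rot: [-90.2, -0.1, -179.0]
ft_force: [-21.1, 17.4, 44.4]
finger_gap: 49.1
```

Call:
{"name": "move_arm", "arguments": {"motion": "0 0 -0.2 0 0 0; 0 0 -0.4 0 0 0; 0 0 -0.5 0 0 0; 0 0 -0.5 0 0 0; 0 0 -0.5 0 0 0"}}

```text
time: 28.75
tool_pos: [478.4, -226.8, 23.4]
tcp_rot: [-90.2, -0.1, -178.9]
ft_force: [-40.1, 25.4, 85.8]
finger_gap: 48.9
```

Call:
{"name": "move_arm", "arguments": {"motion": "0 0 1 0 0 0; 0 0 3 0 0 0; 0 0 5 0 0 0; 0 0 5 0 0 0"}}

```text
time: 29.08
tool_pos: [481.1, -229.8, 70.7]
tcp_rot: [-89.7, 0.4, -179.0]
ft_force: [0.3, 0.1, 0.4]
finger_gap: 49.0
```

Run:
```python
from h import *
shot("wrist");a=shot("wrist","w13");b=shot("scene");s=readout.sense();print(s["tool_pos"],s["tcp_rot"],s["finger_gap"],s["ft_force"])
held(a)
u=proj(b,[490,-227,60]);x,y=int(u[0]),int(u[1])
c=cv2.resize(b["image"][max(0,y-50):y+50,x-60:x+60],(480,400),interpolation=cv2.INTER_CUBIC)
cv2.imwrite("pics/w13c.png",np.hstack([cv2.resize(a["image"],(533,400))[:, 130:430],c]))
```

```text
[ 478.13549821 -228.21558519   65.4928237 ] [-8.99706176e+01  5.00849744e-02 -1.79043066e+02] 49.06706595309872 [ 0.5575026   0.46485642 -0.62504683]
corners 4 [[347.0, 116.0], [213.0, 119.0], [340.0, 324.0], [231.0, 326.0]]
edges [[551.6, -227.4, 86.4], [460.1, -231.1, 85.1]] centre [ 505.9 -229.2   85.7]
```

View pics/w13c.png

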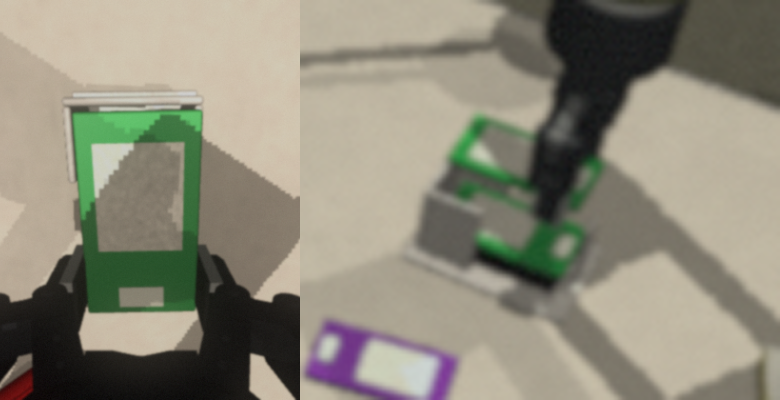

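The held mailer is level and slightly right of the cradle centre; something stopped it about 10 mm too high. I'll move aside to see the first mailer.

Call:
{"name": "move_arm", "arguments": {"motion": "0 0 4 0 0 0; 0 0 8 0 0 0; 0 3 11 0 0 0; 0 6 13 0 0 0; 0 9 13 0 0 0; 0 12 13 0 0 0; 0 13 13 0 0 0; 0 13 13 0 0 0"}}

```text
time: 29.9
tool_pos: [477.2, -95.8, 194.0]
tcp_rot: [-90.1, -0.1, -178.9]
ft_force: [-0.3, -0.3, -0.6]
finger_gap: 49.1
```

Run:
```python
from h import *
shot("wrist");a=shot("wrist","w14");b=shot("scene");t=shot("top");s=readout.sense();print(s["tool_pos"],s["finger_gap"])
mailers(a,30)
print("top");mailers(t,30,100)
def crop(p,w,z,W,H):
    u=proj(p,z);x,y=int(u[0]),int(u[1]);return cv2.resize(p["image"][max(0,y-w):y+w,max(0,x-w):x+w],(W,H),interpolation=cv2.INTER_CUBIC)
X=[505,-227,40]
cv2.imwrite("pics/w14c.png",np.hstack([crop(a,75,X,400,400),crop(b,40,X,400,400)]))
```

```text
[477.49567128 -99.06293754 194.49526724] 49.07728694443661
mailer world [581.3  46.6] tray [ -4.7 -78.3] size 52.3 96.9 yaw 6.1
mailer world [432.4 -96.6] tray [-168.2 -204.6] size 122.8 225.8 yaw 5.4
mailer world [ 504.2 -226. ] tray [-110.8 -341.1] size 94.7 48.3 yaw -1.4
top
mailer world [581.3  37.6] tray [ -5.7 -87.3] size 51.5 89.8 yaw 6.4
```

View pics/w14c.png

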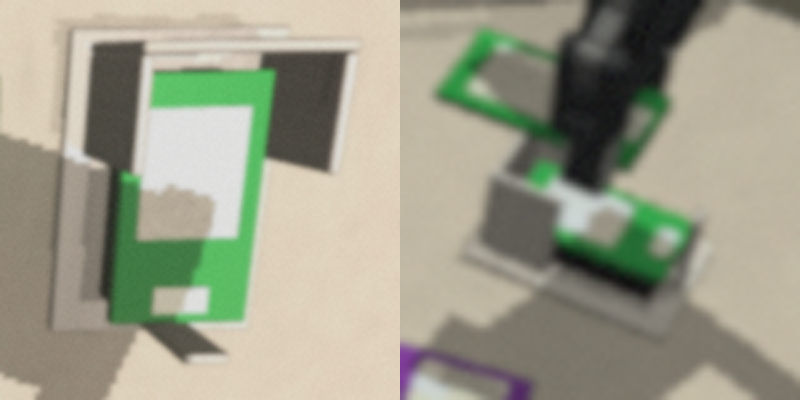

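The view shows the first mailer lying flat and undisturbed. The contact was most likely my fingertips, which reach about 10 mm below the held mailer and landed on the first one's edges. I'll release this mailer just above that height and grip the next one nearer the fingertips.

Call:
{"name": "move_arm", "arguments": {"motion": "0 -3 0 0 0 0; 0 -6.5 0 0 0 0; 0 -10 0 0 0 0; 0 -12 0 0 0 0; 0 -12.75 -1 0 0 0; 0 -12.75 -4 0 0 0; 0 -12.75 -7.5 0 0 0; 0 -12.75 -11 0 0 0; 0 -12.75 -11 0 0 0; 0 -12.75 -11 0 0 0"}}

```text
time: 30.93
tool_pos: [475.4, -224.6, 82.7]
tcp_rot: [-90.2, -0.3, -179.1]
ft_force: [-0.2, 0.5, -0.8]
finger_gap: 48.8
```

Run:
```python
from h import *
shot("wrist");shot("wrist");a=shot("wrist","w15");s=readout.sense();print(s["tool_pos"],s["tcp_rot"],s["finger_gap"],s["ft_force"])
held(a); mailers(a,s["tool_pos"][2]+22,3000)
```

```text
[ 479.40504202 -226.68512765   87.9591853 ] [ -89.88678504    0.18849568 -179.06559641] 48.845400027904375 [ 0.01005781 -0.4251016   0.5029657 ]
corners 4 [[347.0, 116.0], [213.0, 120.0], [341.0, 324.0], [232.0, 327.0]]
edges [[549.9, -224.4, 104.6], [458.3, -228.5, 103.6]] centre [ 504.1 -226.4  104.1]
mailer world [ 506.6 -226. ] tray [-108.4 -341.3] size 48.2 88.3 yaw 5.4
```

Call:
{"name": "move_arm", "arguments": {"motion": "0 0 0 0 0 0; 0 0 0 0 0 0; 0 0 -2 0 0 0; 0 0 -3.5 0 0 0; 0 0 -4.5 0 0 0; 0 0 -5.2 0 0 0; 0 0 -5.2 0 0 0; 0 0 -5.2 0 0 0; 0 0 -5.2 0 0 0"}}

```text
time: 31.83
tool_pos: [478.5, -226.1, 34.3]
tcp_rot: [-90.0, 0.1, -179.1]
ft_force: [0.0, 0.5, -0.9]
finger_gap: 48.9
```

Call:
{"name": "move_arm", "arguments": {"motion": "-0.05 -0.05 -0.3 0 0 0; -0.05 -0.05 -0.6 0 0 0; -0.05 -0.05 -0.6 0 0 0; -0.05 -0.05 -0.6 0 0 0; -0.05 -0.05 -0.6 0 0 0"}}

```text
time: 32.25
tool_pos: [477.2, -226.2, 27.3]
tcp_rot: [-90.0, -0.0, -179.1]
ft_force: [0.5, -0.3, 0.1]
finger_gap: 49.2
```

Call:
{"name": "move_arm", "arguments": {"motion": "0 0 0 0 0 0; 0 0 0 0 0 0; 0 0 0 0 0 0; 0 0 0 0 0 0; 0 0 2 0 0 0; 0 0 5 0 0 0; 0 0 8.5 0 0 0; -3 0 11 0 0 0; -5 0 13 0 0 0; -5 0 14 0 0 0", "fingers": 6.4}}

```text
time: 33.08
tool_pos: [426.0, -226.9, 170.3]
tcp_rot: [-89.9, 0.1, -179.1]
ft_force: [-0.3, 0.1, 0.8]
finger_gap: 63.5
```

Run:
```python
from h import *
shot("wrist");shot("wrist");a=shot("wrist","w16");s=readout.sense();print(s["tool_pos"],s["tcp_rot"],s["finger_gap"])
mailers(a,36,2000); held(a)
```

```text
[ 428.13144997 -226.7075699   168.10781674] [-8.99211347e+01  1.36655422e-01 -1.79088807e+02] 64.04074376618874
mailer world [ 504.6 -226. ] tray [-110.4 -341. ] size 49.2 89.5 yaw 5.3
corners 4 [[310.0, 46.0], [249.0, 50.0], [312.0, 160.0], [257.0, 162.0]]
edges [[551.3, -222.5, 20.7], [458.6, -228.1, 18.1]] centre [ 505.  -225.3   19.4]
```

Call:
{"name": "move_arm", "arguments": {"motion": "1 3 2 0 0 0; 2 6.5 4 0 0 1; 3.3 10 6 0 0 2; 4.5 14 7 0 0 3; 5.7 18 8 0 0 4; 7 21.5 8.2 0 0 5; 8.2 24.5 8.2 0 0 5.3; 10.3 26.7 8.2 0 0 5.3; 10.3 26.7 8.2 0 0 5.3; 10.3 26.7 8.2 0 0 5.3", "fingers": 0}}

```text
time: 34.07
tool_pos: [530.3, 42.5, 246.5]
tcp_rot: [-90.0, -0.2, -173.6]
ft_force: [-0.3, -0.5, 0.2]
finger_gap: -0.0
```

Run:
```python
from h import *
[shot("wrist") for i in range(3)];a=shot("wrist","w17");s=readout.sense();print(s["tool_pos"],s["tcp_rot"],s["finger_gap"])
mailers(a)
```

```text
[529.83578389  40.01318222 248.45398087] [-8.99999422e+01 -7.85477837e-02 -1.73816286e+02] 0.3229048860472246
mailer world [580.5  37.8] tray [ -6.4 -87.1] size 48.8 87.9 yaw 7.9
mailer world [ 507.7 -217.3] tray [-106.3 -332.8] size 94.6 48.7 yaw -1.1
```

Call:
{"name": "move_arm", "arguments": {"motion": "3.8 0.2 0 0 0 0; 7.6 0.4 0 0 0 0; 11.2 0.4 -1 0 0 0; 11.2 0.4 -4.5 0 0 0; 11.2 0.4 -8.5 0 0 0; 11.2 0.4 -12.5 0 0 0; 11.2 0.4 -16 0 0 0; 11.2 0.4 -19 0 0 0; 11.2 0.4 -20.6 0 0 0; 11.2 0.4 -20.6 0 0 0"}}

```text
time: 35.1
tool_pos: [640.4, 43.4, 41.9]
tcp_rot: [-90.0, -0.2, -173.9]
ft_force: [-1.3, -0.1, 0.8]
finger_gap: -0.3
```

Call:
{"name": "move_arm", "arguments": {"motion": "0 0 0 0 0 0; 0 0 0 0 0 0; 0 0 0 0 0 0"}}

```text
time: 35.35
tool_pos: [642.3, 43.9, 43.6]
tcp_rot: [-90.0, 0.0, -173.8]
ft_force: [0.5, -0.2, -0.5]
finger_gap: -0.0
```

Call:
{"name": "move_arm", "arguments": {"motion": "-1 -0.1 -0.15 0 0 0; -1.9 -0.2 -0.15 0 0 0; -2.6 -0.3 -0.15 0 0 0; -3.2 -0.35 -0.15 0 0 0; -3.8 -0.4 -0.15 0 0 0; -4.3 -0.45 -0.15 0 0 0; -4.8 -0.5 -0.15 0 0 0; -5.3 -0.55 -0.15 0 0 0; -5.65 -0.6 -0.15 0 0 0; -5.65 -0.6 -0.15 0 0 0"}}

```text
time: 36.18
tool_pos: [585.1, 38.7, 41.7]
tcp_rot: [-90.0, -0.0, -173.8]
ft_force: [-0.3, 0.7, -0.4]
finger_gap: 0.0
```

Call:
{"name": "move_arm", "arguments": {"motion": "0.6 0 0 0 0 0; 0.6 0 0 0 0 0; 0.6 0 4 0 0 0; 0.6 0 8 0 0 0; -2 -0.3 11 0 0 0; -5 -0.6 14 0 0 0; -8 -1 16 0 0 0; -10 -1 16 0 0 0; -10 -1 16 0 0 0; -10 -1 16 0 0 0"}}

```text
time: 37.02
tool_pos: [486.1, 28.7, 202.6]
tcp_rot: [-90.0, 0.1, -173.8]
ft_force: [0.2, 0.3, 0.6]
finger_gap: 0.1
```

Run:
```python
from h import *
shot("wrist");shot("wrist");a=shot("wrist","w18");s=readout.sense();print(s["tool_pos"],totray(s["tool_pos"]),s["tcp_rot"])
mailers(a)
```

```text
[486.33144434  28.77331029 201.33795832] [-101.02772799  -85.81771106] [-9.00063278e+01 -2.92715511e-02 -1.73761079e+02]
mailer world [528.  33.] tray [-59.1 -86.1] size 48.6 88.6 yaw 7.7
mailer world [ 486. -217.] tray [-127.9 -330.1] size 53.6 49.6 yaw 0.8
```

Call:
{"name": "move_arm", "arguments": {"motion": "1.55 0.1 -3 0 0 0; 1.55 0.1 -6 0 0 0; 1.55 0.1 -9 0 0 0; 1.55 0.1 -12 0 0 0; 1.55 0.1 -14.5 0 0 0; 1.55 0.1 -16.2 0 0 0; 1.55 0.1 -16.9 0 0 0; 1.55 0.1 -16.9 0 0 0; 1.55 0.1 -16.9 0 0 0; 1.55 0.1 -16.9 0 0 0", "fingers": 6.4}}

```text
time: 38.0
tool_pos: [502.7, 29.7, 34.1]
tcp_rot: [-90.0, 0.1, -173.8]
ft_force: [0.4, -0.5, 0.2]
finger_gap: 64.1
```

Call:
{"name": "move_arm", "arguments": {"motion": "0 0 0 0 0 0; 0 0 0 0 0 0; 0 0 0 0 0 0; 0 0 0 0 0 0; 0 0 0 0 0 0; 0 0 0 0 0 0; 0 0 0 0 0 0; 0 0 0 0 0 0", "fingers": 4.2, "squeeze": 40}}

```text
time: 38.67
tool_pos: [502.8, 29.7, 34.6]
tcp_rot: [-90.0, 0.2, -173.8]
ft_force: [-0.6, 0.1, 5.7]
finger_gap: 48.7
```

Call:
{"name": "move_arm", "arguments": {"motion": "0 0 1.5 0 0 0; 0 0 4 0 0 0; 0 0 7 0 0 0; 0 -2 9 0 0 0; -0.3 -4.5 10 0 0 -1; -0.7 -7.5 10 0 0 -2; -1.1 -10.5 10 0 0 -3; -1.5 -13.5 10 0 0 -4; -2 -16.5 10 0 0 -5; -2.5 -19.5 10 0 0 -5.3"}}

```text
time: 39.5
tool_pos: [476.2, -166.8, 133.7]
tcp_rot: [-90.0, 0.1, -179.1]
ft_force: [1.4, -0.3, 0.1]
finger_gap: 48.9
```

Call:
{"name": "move_arm", "arguments": {"motion": "0 -2.5 0 0 0 0; 0 -4.5 0 0 0 0; 0 -5.8 0 0 0 0; 0 -6.2 0 0 0 0; 0 -6.2 0 0 0 0; 0 -6.2 0 0 0 0; 0 -6.2 0 0 0 0"}}

```text
time: 40.08
tool_pos: [476.4, -226.0, 132.7]
tcp_rot: [-90.0, -0.0, -179.0]
ft_force: [-0.5, 0.3, -0.9]
finger_gap: 48.5
```

Run:
```python
from h import *
shot("wrist");shot("wrist");a=shot("wrist","w19");s=readout.sense();print(s["tool_pos"],s["tcp_rot"],s["finger_gap"])
mailers(a,s["tool_pos"][2]+11.7,3000); held(a)
```

```text
[ 476.45883192 -226.26429763  132.77899611] [-9.00101988e+01 -1.52299259e-03 -1.78985481e+02] 48.59641533995624
mailer world [ 504.3 -224.8] tray [-110.6 -339.9] size 91.2 48.5 yaw -2.4
corners 4 [[342.0, 119.0], [219.0, 122.0], [337.0, 312.0], [235.0, 314.0]]
edges [[546.4, -224.1, 139.2], [455.4, -228.2, 138.8]] centre [ 500.9 -226.2  139. ]
```

Call:
{"name": "move_arm", "arguments": {"motion": "0.15 -0.05 -2 0 0 0; 0.15 -0.05 -4.5 0 0 0; 0.15 -0.05 -6.5 0 0 0; 0.15 -0.05 -8 0 0 0; 0.15 -0.05 -8.8 0 0 0; 0.15 -0.05 -9.3 0 0 0; 0.15 -0.05 -9.3 0 0 0; 0.15 -0.05 -9.3 0 0 0; 0.15 -0.05 -9.3 0 0 0; 0.15 -0.05 -9.3 0 0 0"}}

```text
time: 41.07
tool_pos: [478.7, -228.2, 41.1]
tcp_rot: [-89.9, 0.1, -179.1]
ft_force: [1.4, 0.2, 0.3]
finger_gap: 48.6
```

Call:
{"name": "move_arm", "arguments": {"motion": "0 0 -0.3 0 0 0; 0 0 -0.6 0 0 0; 0 0 -0.6 0 0 0; 0 0 -0.6 0 0 0; 0 0 -0.6 0 0 0"}}

```text
time: 41.48
tool_pos: [477.7, -227.7, 33.7]
tcp_rot: [-90.0, -0.0, -179.1]
ft_force: [0.5, -0.3, -0.9]
finger_gap: 48.4
```

Call:
{"name": "move_arm", "arguments": {"motion": "0 0 0 0 0 0; 0 0 0 0 0 0; 0 0 0 0 0 0; 0 0 0 0 0 0; 0 0 2 0 0 0; 0 0 5 0 0 0; 0 0 8.5 0 0 0; -3 0 11 0 0 0; -5 0 13 0 0 0; -5 0 14 0 0 0", "fingers": 6.4}}

```text
time: 42.32
tool_pos: [426.5, -228.4, 176.9]
tcp_rot: [-89.9, 0.1, -179.1]
ft_force: [-0.3, -0.3, 0.2]
finger_gap: 63.8
```

Run:
```python
from h import *
shot("wrist");shot("wrist");a=shot("wrist","w20");t=shot("top","t20");s=readout.sense();print(s["tool_pos"],s["tcp_rot"],s["finger_gap"])
mailers(a,42,500); held(a); print("top");mailers(t,42,60)
im=t["image"];print(proj(t,[565,-440,190]),proj(t,[621,-392,244]))
m=(cv2.cvtColor(im,cv2.COLOR_BGR2GRAY)<38).astype(np.uint8);n,l,st,c=cv2.connectedComponentsWithStats(m)
for i in range(1,n):
    if 15<st[i,4]<3000 and c[i][0]>400 and c[i][1]<240:print(st[i],c[i].round(1),ray(t,c[i],190).round(0),ray(t,c[i],244).round(0))
```

```text
[ 428.15958594 -227.70779531  173.31613714] [-8.99996916e+01  2.06992426e-02 -1.79067521e+02] 63.995502742532395
mailer world [ 503.9 -226.9] tray [-111.2 -341.9] size 50.2 89.2 yaw 5.1
corners 4 [[309.0, 48.0], [248.0, 52.0], [312.0, 160.0], [257.0, 164.0]]
edges [[550.2, -223.2, 27.7], [458.3, -229.6, 25.5]] centre [ 504.3 -226.4   26.6]
top
mailer world [ 503.8 -226.6] tray [-111.2 -341.6] size 52.9 89.6 yaw 1.0
[485.40067366 233.71172281] [471.62789232 202.58726848]
[460 197  16  11 100] [467.7 202.4] [ 631. -408.  190.] [ 621. -384.  244.]
[463 209  49  49 735] [486.3 233.3] [ 566. -442.  190.] [ 561. -416.  244.]
```

Call:
{"name": "move_arm", "arguments": {"motion": "0 0 4 0 0 0; 0 0 8 0 0 0; 1 -1 11.7 0 0 0; 4 -3.5 11.7 0 0 0; 7 -6 11.7 0 0 0; 10 -8.5 11.7 0 0 0; 13 -11 11.7 0 0 0; 16 -13.5 11.7 0 0 0; 19.3 -16.2 11.7 0 0 -1; 19.3 -16.2 11.7 0 0 -1", "fingers": 8.5}}

```text
time: 43.35
tool_pos: [624.3, -392.8, 277.7]
tcp_rot: [-90.4, -0.6, 179.8]
ft_force: [-0.9, 0.1, -4.5]
finger_gap: 84.8
```

Run:
```python
from h import *
[shot("wrist") for i in range(3)];a=shot("wrist","w21");s=readout.sense();print(s["tool_pos"],s["tcp_rot"],s["finger_gap"])
print(proj(a,[621,-391,244]),proj(a,[621,-391,196]))
g=cv2.cvtColor(a["image"],cv2.COLOR_BGR2GRAY);u=proj(a,[621,-391,222]).astype(int);x0,y0=u-40
m=(g[y0:y0+80,x0:x0+80]<45).astype(np.uint8);n,l,st,c=cv2.connectedComponentsWithStats(m)
for i in range(1,n):
    if st[i,4]>60:print(st[i],c[i]+[x0,y0],ray(a,c[i]+[x0,y0],222).round(1))
```

```text
[ 620.67692425 -388.95384443  288.7199273 ] [-9.01054897e+01 -1.28971145e-01  1.79978587e+02] 85.15003850760546
[286.14850229 235.97038403] [286.11093749 211.90924557]
```

Call:
{"name": "move_arm", "arguments": {"motion": "0.05 -0.15 0 0 0 0; 0.05 -0.15 -3 0 0 0; 0.05 -0.15 -5.5 0 0 0; 0.05 -0.15 -7.3 0 0 0; 0.05 -0.15 -8.1 0 0 0; 0.05 -0.15 -8.1 0 0 0; 0.05 -0.15 -8.1 0 0 0; 0.05 -0.15 -8.1 0 0 0"}}

```text
time: 44.22
tool_pos: [622.0, -391.6, 213.1]
tcp_rot: [-89.9, 0.2, 179.9]
ft_force: [0.2, -1.2, -0.1]
finger_gap: 85.0
```

Call:
{"name": "move_arm", "arguments": {"motion": "0 0 0 0 0 0; 0 0 0 0 0 0; 0 0 0 0 0 0; 0 0 0 0 0 0; 0 0 0 0 0 0; 0 0 0 0 0 0; 0 0 0 0 0 0; 0 0 0 0 0 0; 0 0 0 0 0 0", "fingers": 0, "squeeze": 30}}

```text
time: 44.97
tool_pos: [621.0, -391.7, 209.8]
tcp_rot: [-90.0, -0.0, 179.9]
ft_force: [-2.2, -2.6, 0.4]
finger_gap: 12.7
```

Call:
{"name": "move_arm", "arguments": {"motion": "-1.06 1.45 0 0 0 0; -2 2.97 0 0 0 0; -2.8 4.57 0 0 0 0; -3.46 6.23 0 0 0 0; -3.97 7.94 0 0 0 0; -4.34 9.69 0 0 0 0; -4.55 11.47 0 0 0 0; -4.6 13.26 0 0 0 0; -4.55 14.4 0 0 0 0; -4.44 15.54 0 0 0 0"}}

```text
time: 45.8
tool_pos: [574.9, -236.2, 209.7]
tcp_rot: [-89.9, -0.2, 179.9]
ft_force: [-10.6, -4.6, 0.6]
finger_gap: 13.2
```

Call:
{"name": "move_arm", "arguments": {"motion": "0 0 0 0 0 0; 0 0 0 0 0 0; 0 0 0 0 0 0"}}

```text
time: 46.05
tool_pos: [575.4, -234.1, 209.7]
tcp_rot: [-90.2, -0.2, 180.0]
ft_force: [-10.8, 5.7, 6.2]
finger_gap: 13.3
```

```bash
cat >> h.py <<'E'
def lens(t):
    "fit circle to the dark lens rim near the cradle in the top view"
    u=proj(t,[503,-227,190]).astype(int);x0,y0=u-45
    m=(cv2.cvtColor(t["image"],cv2.COLOR_BGR2GRAY)[y0:y0+90,x0:x0+90]<42).astype(np.uint8)
    cs,_=cv2.findContours(m,cv2.RETR_EXTERNAL,cv2.CHAIN_APPROX_NONE)
    for c in sorted(cs,key=cv2.contourArea)[-2:]:
        e=cv2.minEnclosingCircle(c);q=np.array(e[0])+[x0,y0];print("rim",q.round(1),"r",round(e[1],1),ray(t,q,190).round(1),"bbox",cv2.boundingRect(c))
E
python3 - <<'E'
from h import *
t=shot("top","t22");s=readout.sense();print(s["tool_pos"],s["finger_gap"],s["ft_force"]);lens(t)
E
```

```text
[ 575.31370064 -234.11979099  209.67391556] 13.0923550695856 [-10.07745744   7.0593484    6.52673009]
rim [423.4 229.8] r 9.0 [ 573.9 -312.4  190. ] bbox (80, 2, 10, 18)
rim [378.  263.5] r 52.1 [ 505.9 -216.   190. ] bbox (13, 0, 55, 90)
```

Call:
{"name": "move_arm", "arguments": {"motion": "0 0 0 0 0 0; 0 0 0 0 0 0; 0 0 0 0 0 0; 0 0 0 0 0 0; 0 0 3 0 0 0; 0 0 6 0 0 0; 0 0 9 0 0 0; 0 4 10 0 0 0; 0 8 10 0 0 0; 0 12 10 0 0 0", "fingers": 8.5}}

```text
time: 46.93
tool_pos: [577.4, -115.4, 311.5]
tcp_rot: [-90.0, 0.2, 179.8]
ft_force: [0.3, -0.1, 0.3]
finger_gap: 84.7
```

Call:
{"name": "move_arm", "arguments": {"motion": "0 3 0 0 0 0; 0 6 0 0 0 0; 0 9 0 0 0 0; 0 12 0 0 0 0; 0 12 0 0 0 0; 0 12 0 0 0 0; 0 12 0 0 0 0"}}

```text
time: 47.52
tool_pos: [577.0, 4.0, 309.8]
tcp_rot: [-90.0, 0.0, 180.0]
ft_force: [-0.3, -0.1, 0.1]
finger_gap: 84.6
```

Run:
```python
from h import *
t=shot("top","t23");sc=shot("scene","s23");w=shot("wrist","w23");s=readout.sense();print(s["tool_pos"],s["finger_gap"],s["ft_force"]);lens(t)
mailers(t,42,40)
print("stack px",proj(t,[504,-226.7,42]),proj(t,[502.5,-225,190]))
```

```text
[576.97790634   3.03090038 309.74962384] 84.96789719126349 [ 0.48332523 -0.19582724  0.11159769]
rim [389.8 226.4] r 5.4 [ 581.5 -243.5  190. ] bbox (47, 4, 11, 8)
rim [379.9 267.5] r 27.4 [ 497.8 -219.6  190. ] bbox (19, 22, 51, 48)
mailer world [ 483.8 -207.7] tray [-129.1 -320.7] size 16.1 53.1 yaw 12.1
stack px [367.8097358  266.55358859] [382.48629611 265.14243456]
```

Run:
```python
from h import *
t=shot("top");sc=shot("scene")
im=t["image"];x0,y0=330,215
g=cv2.resize(cv2.cvtColor(im,cv2.COLOR_BGR2GRAY)[y0:y0+100,x0:x0+100],None,fx=4,fy=4,interpolation=cv2.INTER_CUBIC)
h=cv2.HoughCircles(g,cv2.HOUGH_GRADIENT,1,20,param1=120,param2=20,minRadius=75,maxRadius=112)
big=cv2.resize(im[y0:y0+100,x0:x0+100],None,fx=4,fy=4,interpolation=cv2.INTER_CUBIC)
for c in h[0][:5]:
    q=(c[0]+.5)/4-.5+x0,(c[1]+.5)/4-.5+y0;print(np.round(q,1),c[2]/4,ray(t,q,190).round(1))
c=h[0][0];cv2.circle(big,(int(c[0]),int(c[1])),int(c[2]),(0,0,255),1)
print("handle top",ray(t,(389.8,226.4),240))
u=proj(sc,[504,-226,100]).astype(int);s2=cv2.resize(sc["image"][max(0,u[1]-60):u[1]+60,u[0]-60:u[0]+60],(400,400),interpolation=cv2.INTER_CUBIC)
cv2.imwrite("pics/f.png",np.hstack([big,s2]))
```

```text
[382.5 265.8] 24.925 [ 501.3 -225.   190. ]
[386.8 262. ] 23.05 [ 508.8 -234.   190. ]
handle top [ 575.69245611 -230.29184459  240.        ]
```

View pics/f.png

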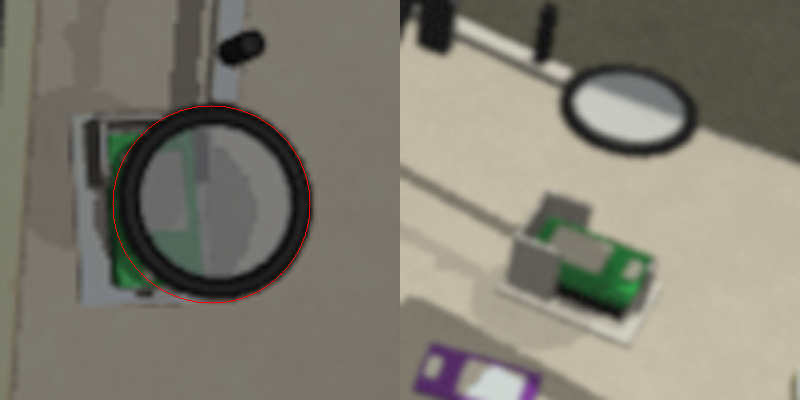

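The last view shows the lens rim centred at about px (383.6,265.2), which is world (502,-227). The three-mailer stack is flat in the cradle at (504,-227). The gripper is well clear, so I'm handing in.

```bash
python3 -c "
from bench import r
print(r.hand_in())"
```

```text
the job is handed in; nothing more can be done
None
```

The job is done and handed in after about 48 s of robot time. I did it in the order asked:

1. I swung the magnifier right, past the cradle.
2. I squeezed the latch; the camera showed the gate lying open.
3. I pushed the three mailers present (lanes 1, 3 and 4) forward from behind, gripped each at its overhang, and stacked them lengthwise in the cradle.
4. I swung the magnifier back over the stack and let go.

**Last checks:**
- The top mailer measured flat at about (504, -227) mm.
- The lens centre came out at (501 to 502, -225 to -227) mm, so within about 3 mm of the stack centre; my two readings of the rim differed by about 2 mm.
- The gripper was open and about 230 mm clear of the magnifier.

**What went wrong:**
- **Hard contact:** on the first try with the second mailer, the fingertips probably landed on the first mailer's edge. The force reached about 86 N in z (about 98 N in all), under the 120 N wrist limit. I could not tell whether the contact counts against the 40 N limit on the gripper's body. The first mailer measured unmoved afterwards.
- **Short drops:** I then let the second mailer fall about 13 mm into the cradle, and the third about 3 mm, instead of setting them down in contact.

I saw no knocked mailer and no grip slackening.

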